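# Load a dish tray into the plate imager from a lab jack

### The job

Wind the crank of the lab jack until its platform, with the dish tray on it, is level with the sill of the imager's loading port. Then slide the tray straight in through the sprung flap, its nose pushing the flap open, until its front plate sits flush against the imager's face, and let go; the dish stays in its well, and the slide box and the timer beside the jack stay where they are.

Things in the scene. Friction and masses are not known exactly. Their poses are not given: they have to be found in the camera images.
- jack: Fixed grey scissor lab jack, base 150 x 120 mm. Origin: centre of its underside on the worktop; x points from its crank to the imager, z up. Its platform is a 120 x 120 mm steel plate above the origin. The crank shaft is horizontal, along the jack's x axis, at y = 0 and 58 mm above the worktop, out of the gear case on the side towards the robot.
- crank (a joint): Crank angle (rad, multi-turn). Grows as the crank is turned clockwise seen from the robot's side (looking along the jack's +x): at 0 the grip hangs straight below the shaft, at +pi/2 it stands on the +y side, at pi on top. One clockwise turn raises the platform 10 mm; it is self-locking and stays where it is left. At the start it lies between -3 and 0.
- crank_grip (a point): Centre of the part of the crank's grip to hold: a black sleeve along the jack's x axis, 17 mm thick, 58 mm long (this point lies 21 mm from its free end and 37 mm from the end at the crank arm), which spins freely on its pin. It moves on a circle of 30 mm radius about the shaft, at x = -144 mm in the jack's frame; turning it takes about 2 N.
- platform_top (a point): Centre of the top face of the jack's platform (the surface the tray stands on).
- imager: Fixed white plate imager, 150 mm deep, 190 mm wide, 172 mm to its roof with a camera head 110 mm higher on the rear part (the roof's front 68 mm is free). Origin: in the plane of its front face, in the middle of the lower edge, within 10 mm of the worktop's level, as it stands on adjustable feet; x points inwards, square to the front face; y left; z up. The loading port is in the middle of the front face (y = 0): 92 mm wide, 38 mm high, 102 mm deep.
- sill (a point): Middle of the outer edge of the port's sill (the floor on which the tray slides), on the imager's front face. It lies 109 mm above the imager's origin and 10 to 29 mm above the platform at the start; the gap between platform and face is 8 to 13 mm.
- flap (a joint): Angle of the steel shutter flap just behind the port's opening (rad), hinged at the top, 36 mm long; 0 hanging shut, up to 1.45 swung inwards and up. A light spring (about 1 N at its lower edge) closes it; the tray's side walls hold it at about 1.2 when the tray is in.
- tray: Loose aluminium sample tray with an open top (0.27 to 0.44 kg with the dish), standing on the platform. Origin: middle of its underside; x points to its nose, z up. The part that goes into the port is 84 mm long (x from -42 to +42 mm), 84 mm wide, 22 mm high; its nose is tapered at the sides and turned up 6 mm underneath. At x = -42 to -48 mm stands the black front plate, 110 mm wide, 1 to 50 mm above the underside, which closes the port.
- tray_handle (a point): Where to take the tray's handle: an upright aluminium fin on the outside of the front plate, 10 mm thick (along the tray's y), 36 mm long (x from -48 to -84 mm), from 10 to 46 mm above the underside. This point: x = -70 mm, y = 0, 30 mm above the underside.
- plate_face (a point): Middle of the front plate's inner face at the level of the tray's underside (x = -42 mm); flush means this face against the imager's front face.
- dish: Loose closed clear petri dish, 60 mm across, 15 mm high, lying in the tray's well; it stays 4 mm below the tops of the tray's walls. Origin: centre of its underside.
- slide_box: Bystander: grey slide box, 63 x 86 x 34 mm, left of the jack. Origin at its underside.
- bench_timer: Bystander: bench timer, 60 x 62 x 18 mm, between jack and centrifuge. Origin at its underside.

How it is judged (in metres and radians):
On the way, in this order (a step that is already met when the one before it is completed fails the run):
1. the platform is level with the sill (within 4.5 mm) while the tray is still outside the port (z of platform_top in the frame of sill between -0.0045 and 0.0045 m and x of plate_face in the frame of imager below -0.075 m and value of joint flap below 0.15 rad), for 0.2 s.
2. the tray's nose is through the port and holds the flap open, the tray level (value of joint flap above 0.6 rad and x of tray in the frame of imager above -0.015 m and contact force between tray and flap above 0.02 N and angle between tray's own z axis and vertical below 0.15 rad), for 0.1 s.
At the end, for the whole second after the job is handed in: The tray is in the port, level, its front plate within 3.5 mm of the imager's face and square to it (0.06 rad), the flap resting on the tray's walls, the dish in its well, the platform still level with the sill (5.5 mm), everything released and at rest (x of plate_face in the frame of imager between -0.0035 and 0.0035 m and angle between the x axis of tray and the x axis of imager, either way round below 0.06 rad and angle between tray's own z axis and vertical below 0.06 rad and value of joint flap above 0.6 rad and z of platform_top in the frame of sill between -0.0055 and 0.0055 m and distance between dish and tray below 0.018 m and linear speed of tray below 0.01 m/s); the robot touches nothing.
It fails at once if the tray is tipped by more than 0.35 rad (angle between tray's own z axis and vertical above 0.35 rad).
It fails at once if the dish leaves its well (distance between dish and tray above 0.03 m).
It fails at once if the slide box or the timer is moved by more than 3 cm (distance of any of slide_box, bench_timer from where it was at the start of the episode above 0.03 m).
It also fails if it takes over 72 s, if anything falls off the work surface, if the arm or the gripper's body presses on something with over 40 N, if the wrist force passes 120 N, or if a joint passes its speed limit or range.

### The arm

A 6-joint arm with a two-finger parallel gripper is mounted at the origin on a cart in front of the work surface, level with it; the furniture and walls round the work are solid. World frame = base frame: x ahead of the robot, y to its left, z up, the work surface at z = 0. Lengths are in m, angles in degrees, forces in N, time in s.
With the tool pointing down it reaches from about 0.4 to 0.825 m from the base axis. Payload 7 kg.
Tool frame: the origin (TCP) lies midway between the tips of the shut fingers; the grasp point (between the pads) lies 19 mm behind it (r.grasp_offset is the distance from the TCP to the grasp point, in m); z points along the fingers, x is the direction in which the jaws open and shut, and the axes are right-handed (so a half turn about z gives the same grasp; the last joint's range is limited). The gripper opens to 88 mm and grips with 3 to 60 N. Pads are 19 mm wide; open, the fingers measure 130 mm over their backs; the gripper's body (78 mm by 193 mm) begins 47 mm behind the grasp point.
Start: joints at [-53.68, 20.546, 0.682, 0, -70.136, -16.507], TCP at [0.229, -0.635, 0.227] pointing down, gripper open.
Joint ranges: [-176.03, 176.03], [-82.01, 121.73], [-58.28, 71.71], [-173.87, 95.51], [-174.79, -0.11], [-173.66, 173.66]. Speed limits (degrees/s): [136.94, 136.94, 172.46, 180, 180, 180].

### API

Orientations are given as [roll, pitch, yaw] about the fixed x, y, z axes, in that order (R = Rz(yaw) Ry(pitch) Rx(roll)).
In Python, from plant import r gives the robot as it stands.
- The arm moves only by the tool step_arm, never from a script. Its argument "deltas" is a list of rows, each a list of 7 numbers: the turn, a rotation vector about the tool's x, y, z in rad, then the shift along the tool's x, y, z in mm, then the opening, from -1 (shut) to 1 (fully open), so that 0 is half open. In form: [[ax, ay, az, x, y, z, grip], ...]. A call has 1 to 10 rows; each row shifts and turns the pose as measured when the row begins, along the tool's axes as they then stand; what a row does not reach is not made up. A row lasts 1/10 s, in which the tool goes at most 50 mm and 8.59 degrees, less where a joint would pass 70% of its speed; a pose out of reach is approached as far as the arm can. A call with a gripper value outside its range is refused whole. The fingers move at their own pace and stop on an object; "squeeze" is the grip in N (left out, the last holds). Time passes only in rows, so rows that do not move let the fingers close. It gives the time, the measured TCP pose, the force and the opening at its end, in the units of the state.
- r.get_state(): the state, without advancing time (a new reading comes with each control period).
- r.capture(name): name is "scene" or "top" or "wrist"; returns the picture (384x512x3 uint8, red, green, blue); there is no depth.
- r.camera_info(name): a dict with "vertical_fov" (degrees; the focal length in pixels is half the picture's height over the tangent of half this angle, whatever the lens; pixels are square), "cx", "cy" (the principal point, pixels), "view" (4x4, takes a point from world to camera coordinates). Camera axes: x right, y down, z forward; pixel columns grow to the right and rows downward; lengths in m; the calibration is good to about 2 mm. A picture is of the moment at which its call begins: read the wrist's pose just before it. camera_info takes no time and is no camera call; for the wrist camera it gives the pose at the moment of the call.
- r.close_job(): hands the job in, once; it reports no verdict.
The state is a dict: "time_s": time; "joints": joint angles; "qd": joint speeds; "joint_torque": joint torques, N m; "tcp_pos": TCP position; "eef_rot": TCP orientation; "contact_force": force on the tool from outside, world axes, zero at the start; "moment": the same for the moment, N m; "gripper_width": finger opening in m.
Only numpy, scipy, OpenCV 4.12 (cv2) and the standard library are available. Lean on these libraries where they do the work, as an engineer would, in place of code of your own. Each camera call takes 0.05 s, during which the arm holds its last target.

## Working session

There is one attempt and no reset: what is moved stays moved. The work goes in short steps, Python scripts to look and compute and a tool call to move; the robot and the scene stay as the last step left them, time stands still between calls to the robot, and variables do not carry over. Pictures are saved under pics/ and viewed, and the job is handed in when it is done.

Besides the shell and the picture viewer there is one more tool, called after "Request:" as a command line: name --pt "numbers of a row" for each row, then --argument value for the rest. step_arm: Moves the arm, as the interface text tells. Its arguments: {"type":"object","properties":{"deltas":{"type":"array","items":{"type":"array","items":{"type":"number"}}},"squeeze":{"type":"number"}},"required":["deltas"]}

```bash
ls; mkdir -p pics; python3 - <<'E'
from plant import r
import cv2
print(r.get_state(), r.grasp_offset)
for n in ["scene","top","wrist"]:
    i=r.camera_info(n); print(n,i)
    cv2.imwrite(f"pics/{n}0.png",r.capture(n)[:,:,::-1])
E
```

```text
pics
{'time_s': 0.0, 'joints': array([-5.36782937e+01,  2.05916767e+01,  6.32351731e-01, -1.94400747e-02,
       -7.01362401e+01, -1.65082304e+01]), 'qd': array([ 0.08034478, -0.0627144 , -0.01033829,  0.00746332,  0.0444115 ,
        0.04367928]), 'joint_torque': array([-1.57304956e-03, -5.82706189e+01,  2.93056744e+01,  6.99699908e+00,
        6.69073634e-03, -1.86061334e-04]), 'tcp_pos': array([ 0.22860803, -0.63457375,  0.22561131]), 'eef_rot': array([-1.79990364e+02, -9.68189296e-02,  1.09806847e+02]), 'contact_force': array([-0.43356918, -0.16021567,  0.4344865 ]), 'moment': array([-0.0494713 , -0.02238187,  0.02186069]), 'gripper_width': 0.08750647436188673} 0.0188
scene {'vertical_fov': 44.88654475989606, 'cx': 254.80352729402884, 'cy': 195.4114900735306, 'view': array([[-0.5482782 , -0.8360214 , -0.02142993,  0.57387132],
       [-0.48092608,  0.33615689, -0.8097584 ,  0.21296976],
       [ 0.68417917, -0.43366666, -0.58637198,  0.80527799],
       [ 0.        ,  0.        ,  0.        ,  1.        ]])}
top {'vertical_fov': 52.73857530418552, 'cx': 253.9809907227963, 'cy': 195.43403709360038, 'view': array([[ 0.02623305, -0.99950697, -0.01725242,  0.34576888],
       [-0.98939042, -0.02349285, -0.14336903,  0.52459136],
       [ 0.14289304,  0.02083038, -0.98951891,  0.89964651],
       [ 0.        ,  0.        ,  0.        ,  1.        ]])}
wrist {'vertical_fov': 67.92536042178698, 'cx': 249.72271873530966, 'cy': 191.2232629366273, 'view': array([[-3.38531540e-01,  9.40954893e-01,  5.35251974e-04,
         6.74382306e-01],
       [ 8.95343794e-01,  3.21946772e-01,  3.07749519e-01,
        -3.72221286e-02],
       [ 2.89406093e-01,  1.04662153e-01, -9.51467260e-01,
         3.91506921e-01],
       [ 0.00000000e+00,  0.00000000e+00,  0.00000000e+00,
         1.00000000e+00]])}
```

View pics/scene0.png

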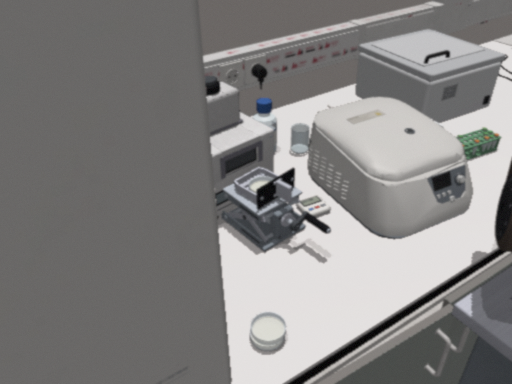

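View pics/top0.png

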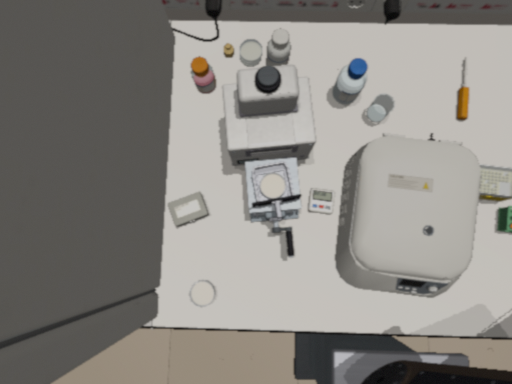

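View pics/wrist0.png

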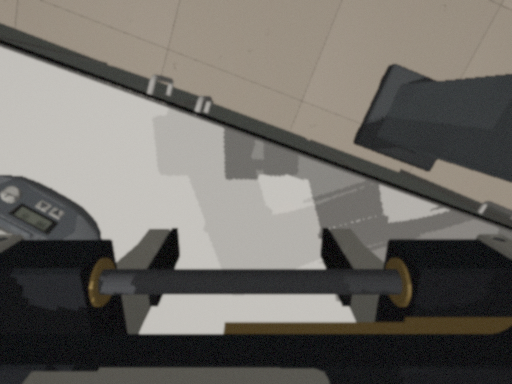

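```bash
python3 - <<'E'
import cv2
a=cv2.imread("pics/top0.png")[60:270,160:340]; cv2.imwrite("pics/t1.png",cv2.resize(a,None,fx=2.85*1.2,fy=2.85,interpolation=cv2.INTER_CUBIC) if 0 else cv2.resize(a,None,fx=2.85,fy=2.85,interpolation=cv2.INTER_CUBIC))
a=cv2.imread("pics/scene0.png")[70:270,205:345]; cv2.imwrite("pics/s1.png",cv2.resize(a,None,fx=3,fy=3,interpolation=cv2.INTER_CUBIC))
E
```

```text
(no output)
```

View pics/t1.png

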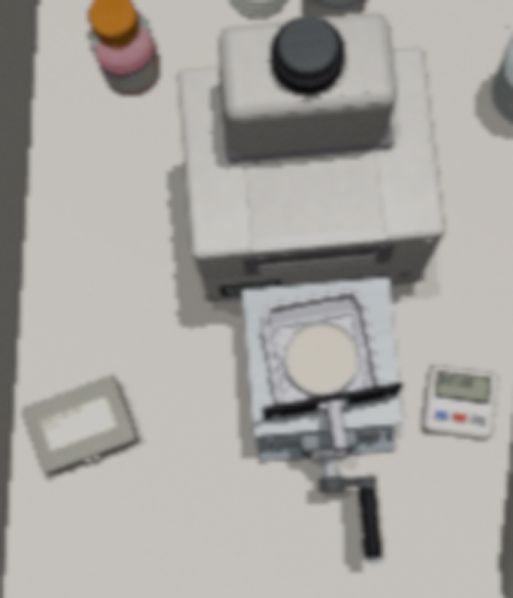

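View pics/s1.png

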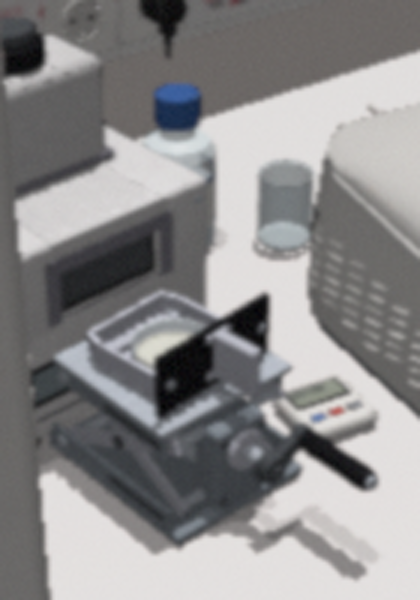

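```bash
cat > h.py <<'E'
import numpy as np, cv2
from scipy.spatial.transform import Rotation as Ro
from scipy.optimize import least_squares
def proj(info,P):
    P=np.atleast_2d(P); V=np.array(info["view"]); f=192/np.tan(np.radians(info["vertical_fov"])/2)
    c=P@V[:3,:3].T+V[:3,3]
    return np.c_[info["cx"]+f*c[:,0]/c[:,2], info["cy"]+f*c[:,1]/c[:,2]]
def T(p,yaw,pts):
    c,s=np.cos(yaw),np.sin(yaw); pts=np.atleast_2d(pts)
    return pts@np.array([[c,s,0],[-s,c,0],[0,0,1]])+np.asarray(p)
E
cat > fit0.py <<'E'
from h import *
from plant import r
I={n:r.camera_info(n) for n in("scene","top")}
t=lambda u,v:(160+u/2.85,60+v/2.85); s=lambda u,v:(205+u/3,70+v/3)
obs=[ # cam,pix,key,local
("top",t(243,291),"P",(.06,.06)),("top",t(390,281),"P",(.06,-.06)),("top",t(399,422),"P",(-.06,-.06)),
("scene",s(55,357),"P",(.06,.06)) if 0 else ("scene",s(158,438),"P",(-.06,.06)),("scene",s(291,369),"P",(-.06,-.06)),
("top",t(373,556),"G",-.165),("top",t(368,489),"G",-.107),
("scene",s(371,480),"G",-.165),("scene",s(305,437),"G",-.107),
("top",t(196,253),"R",(0,.095,.172)),("top",t(441,232),"R",(0,-.095,.172)),("top",t(181,72),"R",(.15,.095,.172)),
("top",t(422,55),"R",(.15,-.095,.172)),("scene",s(203,188),"R",(0,-.095,.172)),("scene",s(105,130),"R",(.15,-.095,.172)),
]
def pt(o,q):
    jx,jy,jw,h,th,ix,iy,iz,iw=q
    k,l=o[2],o[3]
    if k=="P": return T((jx,jy,0),jw,(*l,h))
    if k=="G": return T((jx,jy,0),jw,(l,.03*np.sin(th),.058-.03*np.cos(th)))
    return T((ix,iy,iz),iw,l)
def res(q): return np.ravel([proj(I[o[0]],pt(o,q))[0]-o[1] for o in obs])
best=min((least_squares(res,[.55,.3-.3,0,.09,th0,.65,0,0,0],loss="soft_l1") for th0 in(-.5,-1.5,-2.5)),key=lambda b:b.cost)
q=best.x
print(np.round(q,4),best.cost)
for o,e in zip(obs,res(q).reshape(-1,2)): print(o[0],o[2],o[3],np.round(e,1))
d=T((0,0,0),-q[2],(q[5:8]-[q[0],q[1],0]));print("imager in jack",d,"yaw diff",q[8]-q[2],"sill z",q[7]+.109,"plat",q[3])
np.save("q.npy",q)
E
python3 fit0.py
```

```text
[ 0.5349  0.3146  0.1056  0.0865 -1.9735  0.6084  0.3207 -0.0163  0.1056] 14.262057805347705
top P (0.06, 0.06) [-0.1 -0.3]
top P (0.06, -0.06) [-0.5 -1. ]
top P (-0.06, -0.06) [1.3 0.4]
scene P (-0.06, 0.06) [0.9 0.3]
scene P (-0.06, -0.06) [ 0.5 -0. ]
top G -0.165 [0.  0.6]
top G -0.107 [-0.6 -1.1]
scene G -0.165 [-0.8  0.1]
scene G -0.107 [0.2 0.4]
top R (0, 0.095, 0.172) [-0.7  0.8]
top R (0, -0.095, 0.172) [0.8 1. ]
top R (0.15, 0.095, 0.172) [-0.1 -1.1]
top R (0.15, -0.095, 0.172) [ 0.5 -2.2]
scene R (0, -0.095, 0.172) [1.1 2.6]
scene R (0.15, -0.095, 0.172) [-6.8 -0.3]
imager in jack [[ 0.07369954 -0.00166325 -0.01627815]] yaw diff 5.781340171172322e-05 sill z 0.09272185409488753 plat 0.08645190393292858
```

```bash
cat >> h.py <<'E'
def toolR(st): return Ro.from_euler('xyz',st["eef_rot"],degrees=True).as_matrix()
E
python3 - <<'E'
from h import *
from plant import r
st=r.get_state();R=toolR(st);V=r.camera_info("wrist")["view"]
C=-V[:3,:3].T@V[:3,3]
print("cam in tool",R.T@(C-st["tcp_pos"]));print("cam axes in tool\n",np.round(R.T@V[:3,:3].T,3));print(np.round(R,3))
E
python3 - <<'E'
import cv2
a=cv2.imread("pics/scene0.png")[130:225,210:300]; cv2.imwrite("pics/s2.png",cv2.resize(a,None,fx=6,fy=6,interpolation=cv2.INTER_CUBIC))
E
```

```text
cam in tool [ 0.00023616 -0.08535876 -0.1578723 ]
cam axes in tool
 [[ 1.    -0.    -0.001]
 [ 0.     0.951  0.308]
 [ 0.001 -0.308  0.951]]
[[-0.339  0.941 -0.001]
 [ 0.941  0.339  0.001]
 [ 0.001 -0.    -1.   ]]
```

View pics/s2.png

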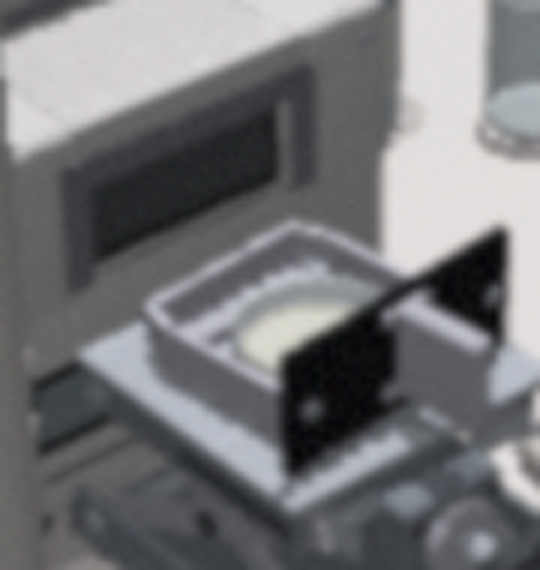

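Request:
step_arm --pt "0 0 0 0 0 -50 1" --pt "0 0 0 0 0 -50 1" --pt "0 0 0 0 0 -50 1" --pt "0 0 0 0 0 -50 1" --pt "0 0 0 0 0 -40 1" --pt "0 0 0 30 35 0 1" --pt "0 0 0 30 35 0 1" --pt "0 0 0 30 35 0 1" --pt "0 0 0 30 35 0 1" --pt "0 0 0 30 35 0 1"

```text
time_s: 1.15
tcp_pos: [0.3437, -0.4326, 0.4688]
eef_rot: [-179.9, -0.7, 109.2]
contact_force: [2.4, 0.4, 0.8]
gripper_width: 0.0878
```

Request:
step_arm --pt "0 0 0 30 35 0 1" --pt "0 0 0 30 35 0 1" --pt "0 0 0 30 35 0 1" --pt "0 0 0 30 35 0 1" --pt "0 0 0 32 30 0 1" --pt "0 0 0 40 20 0 1" --pt "0 0 0 45 5 0 1" --pt "0 0 0 45 5 0 1" --pt "0 0 0 45 0 0 1" --pt "0 0 0 45 0 0 1"

```text
time_s: 2.15
tcp_pos: [0.4123, 0.0031, 0.4692]
eef_rot: [-179.5, -0.9, 109.2]
contact_force: [0.8, 0.1, 1.0]
gripper_width: 0.0874
```

Request:
step_arm --pt "0 0 0.06 42 9 0 1" --pt "0 0 0.06 42 9 0 1" --pt "0 0 0.06 42 8 0 1" --pt "0 0 0.05 42 5 0 1" --pt "0 0 0 42 3 20 1" --pt "0 0 0 42 3 25 1" --pt "-0.11 0 0 40 0 40 1" --pt "-0.11 0 0 0 0 45 1" --pt "-0.11 0 0 0 -15 45 1" --pt "-0.11 0 0 0 -15 40 1"

```text
time_s: 3.15
tcp_pos: [0.4049, 0.3108, 0.2703]
eef_rot: [156.4, -1.5, 97.7]
contact_force: [1.4, -0.1, -1.2]
gripper_width: 0.0878
```

```bash
cat > shot.py <<'E'
import sys,pickle,cv2
from plant import r
n,name=sys.argv[1:3]
i=r.camera_info(n); s=r.get_state(); im=r.capture(n)
cv2.imwrite(f"pics/{name}.png",im[:,:,::-1]); pickle.dump((i,s),open(f"pics/{name}.pkl","wb"))
a=im[:,:,::-1]
cv2.imwrite(f"pics/{name}_b.png",cv2.resize(a,None,fx=1.5,fy=1.5,interpolation=cv2.INTER_CUBIC))
print(s["time_s"],s["tcp_pos"],s["eef_rot"],s["contact_force"])
E
python3 shot.py wrist w1
```

```text
3.15 [0.40493225 0.31078477 0.27025778] [156.4269499   -1.45889063  97.71425263] [ 1.42337479 -0.09002564 -1.16274132]
```

View pics/w1_b.png

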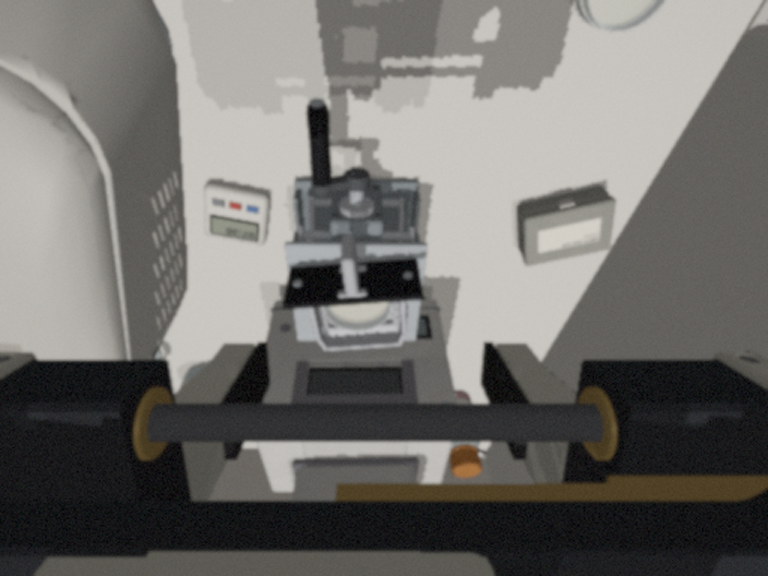

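```bash
python3 - <<'E'
import cv2
a=cv2.imread("pics/w1.png")[50:290,165:315]; cv2.imwrite("pics/w1c.png",cv2.rotate(cv2.resize(a,None,fx=3.3,fy=2.5*1.32*0+3.3,interpolation=cv2.INTER_CUBIC)[200:],cv2.ROTATE_180))
E
```

```text
(no output)
```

View pics/w1c.png

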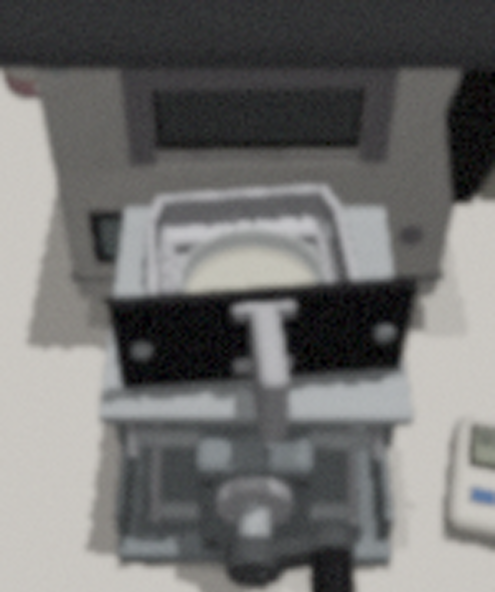

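Request:
step_arm --pt "-0.12 0 0 0 0 0 1" --pt "-0.12 0 0 0 0 0 1" --pt "-0.12 0.01 0 0 0 0 1" --pt "0 0 0 0 0 0 1"

```text
time_s: 3.6
tcp_pos: [0.4613, 0.2568, 0.3102]
eef_rot: [144.0, -0.8, 103.7]
contact_force: [0.6, 0.5, 0.7]
gripper_width: 0.0878
```

```bash
python3 shot.py wrist w2; python3 - <<'E'
import cv2
a=cv2.imread("pics/w2.png")[:290,130:350]; cv2.imwrite("pics/w2c.png",cv2.resize(cv2.rotate(a,cv2.ROTATE_180)[:200],None,fx=3,fy=3,interpolation=cv2.INTER_CUBIC))
E
```

```text
3.6 [0.46132672 0.25680979 0.31015003] [143.97734182  -0.77343824 103.68238946] [0.55317401 0.48049251 0.74628885]
```

View pics/w2c.png

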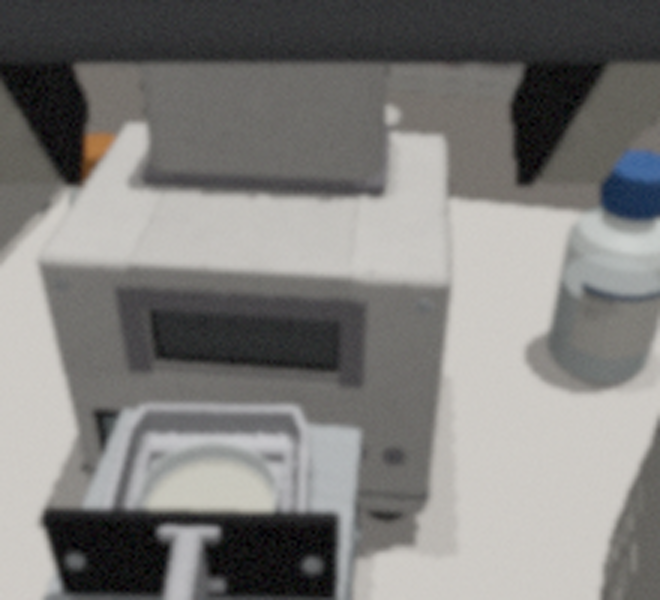

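```bash
cat > fit1.py <<'E'
from h import *
import pickle
I={}
from plant import r
for n in("scene","top"): I[n]=r.camera_info(n)
for n in("w1","w2"): I[n]=pickle.load(open(f"pics/{n}.pkl","rb"))[0]
t=lambda u,v:("top",(160+u/2.85,60+v/2.85)); s=lambda u,v:("scene",(205+u/3,70+v/3)); s2=lambda u,v:("scene",(210+u/6,130+v/6))
w1=lambda u,v:("w1",(165+(494-u)/3.3,50+(791-v)/3.3)); w2=lambda u,v:("w2",(349-u/3,289-v/3))
RFL,RFR,RBL,RBR=(0,.095,.172),(0,-.095,.172),(.15,.095,.172),(.15,-.095,.172)
SL,SR,TL,TR=(0,.046,.109),(0,-.046,.109),(0,.046,.147),(0,-.046,.147)
obs=[
(t(196,253),"R",RFL),(t(441,232),"R",RFR),(t(181,72),"R",RBL),
(s(203,188),"R",RFR),
(w2(46,262),"R",RFL),(w2(447,282),"R",RFR),(w2(447,140),"R",RBR),(w2(130,125),"R",RBL),
(w2(430,495),"R",(0,-.095,0)),
(t(243,291),"P",(.06,.06)),(t(390,281),"P",(.06,-.06)),(t(399,422),"P",(-.06,-.06)),
(s(158,438),"P",(-.06,.06)),(s(291,369),"P",(-.06,-.06)),
(w2(361,430),"P",(.06,-.06)),
(w1(127,207),"P",(.06,.06)),(w1(387,207),"P",(.06,-.06)),(w1(413,390),"P",(-.06,-.06)),(w1(103,390),"P",(-.06,.06)),
(t(373,556),"G",-.165),(t(368,489),"G",-.107),
(s(371,480),"G",-.165),(s(305,437),"G",-.107),
]
chk=[(w2(152,312),"R",TL),(w2(160,362),"R",SL),(w2(340,370),"R",SR),(w2(340,322),"R",TR),
(w1(155,147),"R",SL),(w1(363,147),"R",SR),(w1(155,90),"R",TL),(w1(363,88),"R",TR),
(s2(92,180),"R",TL),(s2(97,262),"R",SL),(s2(290,97),"R",TR),(s2(285,182),"R",SR)]
def pt(o,q):
    jx,jy,jw,h,th,ix,iy,iz,iw=q
    k,l=o[1],o[2]
    if k=="P": return T((jx,jy,0),jw,(*l,h))
    if k=="G": return T((jx,jy,0),jw,(l,.03*np.sin(th),.058-.03*np.cos(th)))
    return T((ix,iy,iz),iw,l)
def resf(q,obs): return np.ravel([proj(I[o[0][0]],pt(o,q))[0]-o[0][1] for o in obs])
def run(obs,show):
    q=least_squares(resf,[.535,.315,.1,.09,-2,.61,.32,0,.1],args=(obs,),loss="soft_l1").x
    print(np.round(q,4))
    for o,e in zip(show,resf(q,show).reshape(-1,2)): print(o[0][0],o[1],o[2],np.round(e,1))
    d=T((0,0,0),-q[2],(q[5:8]-[q[0],q[1],0]));print("imager in jack",d,"sill z",q[7]+.109,"plat",q[3])
    return q
if __name__=="__main__":
    run(obs,obs+chk)
    q=run(obs[9:]+chk,obs+chk); np.save("q.npy",q)
E
python3 fit1.py
```

```text
[ 0.5357  0.3148  0.105   0.0888 -1.949   0.6099  0.32   -0.0064  0.1245]
top R (0, 0.095, 0.172) [-0.7 -0.3]
top R (0, -0.095, 0.172) [ 1.7 -1.8]
top R (0.15, 0.095, 0.172) [-1.4 -2.8]
scene R (0, -0.095, 0.172) [ 0.4 -2. ]
w2 R (0, 0.095, 0.172) [ 0.6 -0.3]
w2 R (0, -0.095, 0.172) [-2.4 -1.2]
w2 R (0.15, -0.095, 0.172) [0.4 0.7]
w2 R (0.15, 0.095, 0.172) [-0.3 -0.3]
w2 R (0, -0.095, 0) [  1.5 -12.8]
top P (0.06, 0.06) [-0.2 -0.9]
top P (0.06, -0.06) [-0.5 -1.6]
top P (-0.06, -0.06) [ 1.3 -0. ]
scene P (-0.06, 0.06) [ 0.5 -0.8]
scene P (-0.06, -0.06) [ 0.2 -1. ]
w2 P (0.06, -0.06) [-0.3  0.9]
w1 P (0.06, 0.06) [-0.3 -0.1]
w1 P (0.06, -0.06) [ 0.4 -0.2]
w1 P (-0.06, -0.06) [-0.5 -8.6]
w1 P (-0.06, 0.06) [ 0.9 -7.7]
top G -0.165 [-0.   0.3]
top G -0.107 [-0.6 -1.4]
scene G -0.165 [-1.1  0.2]
scene G -0.107 [-0.1  0.4]
w2 R (0, 0.046, 0.147) [-0.1  0.1]
w2 R (0, 0.046, 0.109) [-0.3 -3.1]
w2 R (0, -0.046, 0.109) [-0.7 -4.5]
w2 R (0, -0.046, 0.147) [-1.2 -0.4]
w1 R (0, 0.046, 0.109) [-2.6 -5.7]
w1 R (0, -0.046, 0.109) [ 0.5 -4.9]
w1 R (0, 0.046, 0.147) [-0.9 -2.1]
w1 R (0, -0.046, 0.147)
[... 966 characters left out ...]
(-0.06, -0.06) [-0.5 -8.6]
w1 P (-0.06, 0.06) [ 0.9 -7.7]
top G -0.165 [-0.   0.3]
top G -0.107 [-0.6 -1.4]
scene G -0.165 [-1.1  0.2]
scene G -0.107 [-0.1  0.4]
w2 R (0, 0.046, 0.147) [1.4 3. ]
w2 R (0, 0.046, 0.109) [ 1.1 -0.7]
w2 R (0, -0.046, 0.109) [-0.3 -2.5]
w2 R (0, -0.046, 0.147) [-0.8  2.1]
w1 R (0, 0.046, 0.109) [-1.8 -3.1]
w1 R (0, -0.046, 0.109) [ 0.1 -2.6]
w1 R (0, 0.046, 0.147) [-0.  1.]
w1 R (0, -0.046, 0.147) [-2.5  1.1]
scene R (0, 0.046, 0.147) [-1.4  0.4]
scene R (0, 0.046, 0.109) [-1.1  1.9]
scene R (0, -0.046, 0.147) [-0.7 -0.5]
scene R (0, -0.046, 0.109) [0.4 0.1]
imager in jack [[ 0.07061853 -0.00224867  0.00125216]] sill z 0.11025215534457634 plat 0.08878548821684633
```

```bash
cat > fit2.py <<'E'
from fit1 import *
def mod():
    o=[x for x in obs if not(x[0][0]=="w2" and x[2]==(0,-.095,0)) and not (x[0][0]=="w1" and x[2][0]==-.06)]
    o+=[(w1(413,418),"P",(-.06,-.06)),(w1(101,418),"P",(-.06,.06))]
    o+=[(w2(152,372),"R",SL),(w2(343,383),"R",SR),(w1(158,162),"R",SL),(w1(362,162),"R",SR),(s2(90,286),"R",SL),(s2(292,188),"R",SR),
        (w2(152,312),"R",TL),(w2(340,322),"R",TR)]
    return o
o=mod()
q=run(o,o); np.save("q.npy",q)
E
python3 fit2.py
```

```text
[ 0.5351  0.3149  0.1063  0.0883 -1.9655  0.6078  0.3204 -0.0046  0.1178]
top R (0, 0.095, 0.172) [-1.   0.2]
top R (0, -0.095, 0.172) [ 1.6 -0.8]
top R (0.15, 0.095, 0.172) [-1.3 -2.5]
scene R (0, -0.095, 0.172) [ 1.  -2.2]
w2 R (0, 0.095, 0.172) [1.7 0.1]
w2 R (0, -0.095, 0.172) [-2.1 -1.3]
w2 R (0.15, -0.095, 0.172) [0.1 0.9]
w2 R (0.15, 0.095, 0.172) [-0.1  0.2]
top P (0.06, 0.06) [-0.3 -0.6]
top P (0.06, -0.06) [-0.6 -1.3]
top P (-0.06, -0.06) [1.3 0.2]
scene P (-0.06, 0.06) [ 0.7 -0.5]
scene P (-0.06, -0.06) [ 0.4 -0.7]
w2 P (0.06, -0.06) [-0.2  0.4]
w1 P (0.06, 0.06) [-0.2 -0.6]
w1 P (0.06, -0.06) [ 0.5 -0.7]
top G -0.165 [-0.   0.5]
top G -0.107 [-0.6 -1.2]
scene G -0.165 [-0.9  0.2]
scene G -0.107 [0.1 0.4]
w1 P (-0.06, -0.06) [-0.4 -0.7]
w1 P (-0.06, 0.06) [0.3 0.1]
w2 R (0, 0.046, 0.109) [-2.   0.3]
w2 R (0, -0.046, 0.109) [ 0.9 -0.4]
w1 R (0, 0.046, 0.109) [-1.1 -1. ]
w1 R (0, -0.046, 0.109) [ 0.4 -0.5]
scene R (0, 0.046, 0.109) [-0.4 -0. ]
scene R (0, -0.046, 0.109) [-1.3  1.1]
w2 R (0, 0.046, 0.147) [0.8 0.4]
w2 R (0, -0.046, 0.147) [-0.6 -0.4]
imager in jack [[ 0.07286714 -0.0021675  -0.0046463 ]] sill z 0.1043537019273074 plat 0.08833772627046318
```

```bash
cat >> h.py <<'E'
def delta(st,p,rpy):
    R=toolR(st); Rt=Ro.from_euler('xyz',rpy,degrees=True).as_matrix()
    rv=Ro.from_matrix(R.T@Rt).as_rotvec(); d=R.T@(np.asarray(p)-st["tcp_pos"])*1000
    return rv,d
def gripTCP(q,th,tilt=12,lx=-.149,back=.017):
    P=T((q[0],q[1],0),q[2],(lx,.03*np.sin(th),.058-.03*np.cos(th)))[0]
    yaw=90+np.degrees(q[2]); rpy=[180-tilt,0,yaw]
    R=Ro.from_euler('xyz',rpy,degrees=True).as_matrix()
    return P+R[:,2]*back,rpy
E
python3 - <<'E'
from h import *
from plant import r
q=np.load("q.npy");st=r.get_state()
p,rpy=gripTCP(q,q[4]);print("grasp",p,rpy)
up=p+np.array([0,0,.09])
print(delta(st,up,rpy),st["joints"])
E
```

```text
grasp [0.39338099 0.27188409 0.05290743] [168, 0, np.float64(96.09274668813576)]
(array([ 0.41635049, -0.06663579,  0.115321  ]), array([  27.41507491, -149.21125772,   98.90863069])) [  63.97934893  -16.12481217  -52.0657226    45.93479266  -38.24050802
 -173.63373746]
```

Request:
step_arm --pt "0.1 -0.015 0.03 8 -38 20 1" --pt "0.1 -0.015 0.03 8 -38 24 1" --pt "0.1 -0.015 0.03 8 -38 24 1" --pt "0.1 -0.015 0.03 5 -30 24 1"

```text
time_s: 4.05
tcp_pos: [0.3691, 0.278, 0.1665]
eef_rot: [167.8, -1.2, 95.0]
contact_force: [1.8, -0.1, 0.4]
gripper_width: 0.0877
```

```bash
cat > d.py <<'E'
from h import *
import sys
from plant import r
q=np.load("q.npy");st=r.get_state()
th=q[4] if sys.argv[1]=="q" else float(sys.argv[1]); up=float(sys.argv[2])
p,rpy=gripTCP(q,th); p=p+[0,0,up]
rv,d=delta(st,p,rpy)
print(np.round(rv,3),np.round(d,1),st["joints"].round(1),st["tcp_pos"],st["contact_force"].round(1),st["gripper_width"])
E
python3 d.py q .09
```

```text
[ 0.004 -0.016 -0.023] [-8.7 18.1 27.8] [  70.4   -3.8  -44.4   15.3  -44.2 -166.1] [0.3691429  0.27797212 0.16645608] [ 1.8 -0.1  0.4] 0.08765603073252135
```

```bash
sed -i 's/tilt=12,lx=-.149/tilt=3,lx=-.152/' h.py; python3 d.py q .05
```

```text
[ 0.161 -0.018 -0.022] [-9.6  4.1 66.1] [  70.4   -3.8  -44.4   15.3  -44.2 -166.1] [0.3691429  0.27797212 0.16645608] [ 1.8 -0.1  0.4] 0.08765603073252135
```

Request:
step_arm --pt "0.08 -0.01 -0.01 -5 2 0 1" --pt "0.08 -0.01 -0.01 -4 8 0 1" --pt "0 0 0 0 0 30 1" --pt "0 0 0 0 0 30 1" --pt "0 0 0 0 0 0 1"

```text
time_s: 4.55
tcp_pos: [0.3791, 0.2831, 0.1054]
eef_rot: [178.4, -0.2, 95.7]
contact_force: [-0.3, -0.3, 1.0]
gripper_width: 0.0876
```

```bash
python3 d.py q 0; python3 shot.py wrist w3; python3 shot.py scene s3
```

```text
[-0.024 -0.002 -0.007] [-12.8   5.9  53. ] [  61.8    7.5  -35.5    1.8  -46.  -147.3] [0.37911467 0.28312943 0.10544461] [-0.3 -0.3  1. ] 0.08759873689553091
4.55 [0.37911467 0.28312943 0.10544461] [ 1.78365332e+02 -1.59199374e-01  9.56900646e+01] [-0.34189929 -0.30045551  1.0001602 ]
4.6 [0.37979756 0.28398026 0.10725696] [178.24701431  -0.23357554  95.75534869] [0.138116   0.77906917 0.60290291]
```

View pics/w3_b.png

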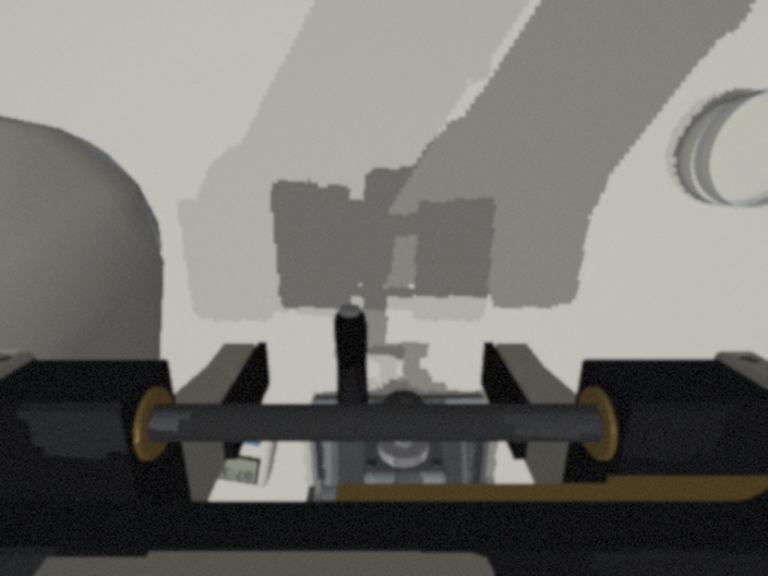

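View pics/s3_b.png

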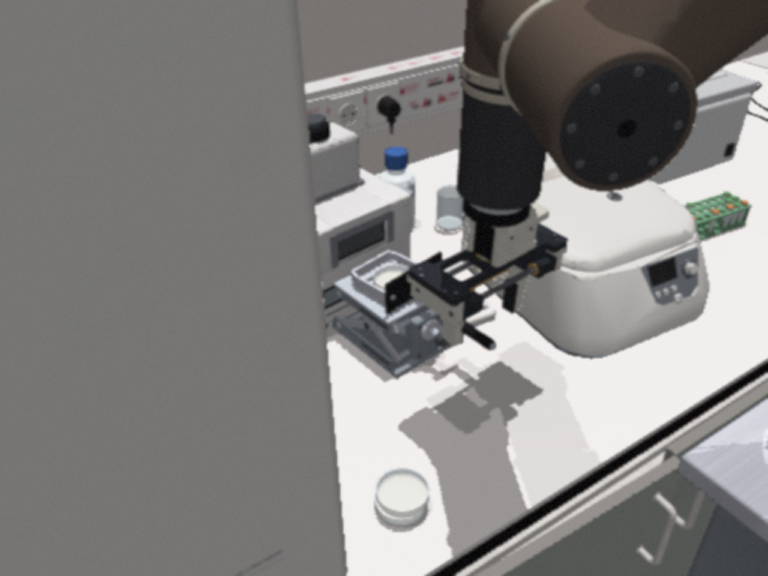

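```bash
cat >> h.py <<'E'
def back(info,uv,z):
    V=np.array(info["view"]); f=192/np.tan(np.radians(info["vertical_fov"])/2)
    C=-V[:3,:3].T@V[:3,3]; d=V[:3,:3].T@np.array([(uv[0]-info["cx"])/f,(uv[1]-info["cy"])/f,1])
    return C+d*(z-C[2])/d[2]
E
python3 - <<'E'
from h import *
import pickle
from plant import r
t=r.camera_info("top"); w1=pickle.load(open("pics/w1.pkl","rb"))[0]; w3=pickle.load(open("pics/w3.pkl","rb"))[0];s=r.camera_info("scene")
for nm,i,uv in [("top",t,(352,200)),("top",t,(344,262)),("top",t,(350,280)),("w1 base",w1,(187/1.5,300/1.5)),("w1 base",w1,(180/1.5,90/1.5)),("w1 lid",w1,(110/1.5,200/1.5)),("w1 lid",w1,(65/1.5,95/1.5)),("w3",w3,(160/1.5,250/1.5)),("scene base",s,(309,170)),("scene base",s,(388,228))]:
    print(nm,[back(i,uv,z).round(3)[:2] for z in (0,.1,.2)])
st=r.get_state();R=toolR(st)
print([(st["tcp_pos"]+R@np.array([x,0,-.066]) ).round(3) for x in(-.0965,.0965)])
E
```

```text
top [array([0.516, 0.112]), array([0.502, 0.136]), array([0.488, 0.159])]
top [array([0.361, 0.134]), array([0.363, 0.155]), array([0.365, 0.176])]
top [array([0.318, 0.119]), array([0.325, 0.142]), array([0.331, 0.165])]
w1 base [array([0.645, 0.121]), array([0.545, 0.165]), array([0.446, 0.209])]
w1 base [array([0.398, 0.152]), array([0.363, 0.188]), array([0.328, 0.224])]
w1 lid [array([0.514, 0.067]), array([0.449, 0.125]), array([0.383, 0.183])]
w1 lid [array([0.415, 0.057]), array([0.375, 0.117]), array([0.336, 0.178])]
w3 [array([0.371, 0.147]), array([0.34 , 0.195]), array([0.309, 0.244])]
scene base [array([0.646, 0.095]), array([0.527, 0.195]), array([0.409, 0.296])]
scene base [array([0.365, 0.1  ]), array([0.289, 0.2  ]), array([0.213, 0.3  ])]
[array([0.388, 0.188, 0.174]), array([0.368, 0.38 , 0.175])]
```

Request:
step_arm --pt "-0.02 0 -0.01 -13 6 0 1" --pt "0 0 0 0 0 28 1" --pt "0 0 0 0 0 25 1" --pt "0 0 0 0 0 0 1"

```text
time_s: 5.05
tcp_pos: [0.3927, 0.2759, 0.0617]
eef_rot: [176.5, -0.8, 96.6]
contact_force: [0.1, -1.1, 0.1]
gripper_width: 0.0877
```

```bash
python3 d.py q 0; python3 shot.py wrist w4; python3 shot.py top t4; python3 -c "
import cv2
a=cv2.imread('pics/t4.png')[140:280,200:360];cv2.imwrite('pics/t4c.png',cv2.resize(a,None,fx=4,fy=4,interpolation=2))"
```

```text
[ 0.009 -0.014  0.008] [-4.2 -5.9  8.7] [  60.7   10.7  -40.1    4.   -36.5 -147.3] [0.39266662 0.27594225 0.06169538] [ 0.1 -1.1  0.1] 0.08774303798643153
5.05 [0.39266662 0.27594225 0.06169538] [176.4802793   -0.79872439  96.57325172] [ 0.12351037 -1.05391123  0.06940529]
5.1 [0.39326145 0.27676803 0.06319204] [176.39628339  -0.87630394  96.59897905] [-0.63173592 -0.53606486  1.18759835]
```

View pics/w4_b.png

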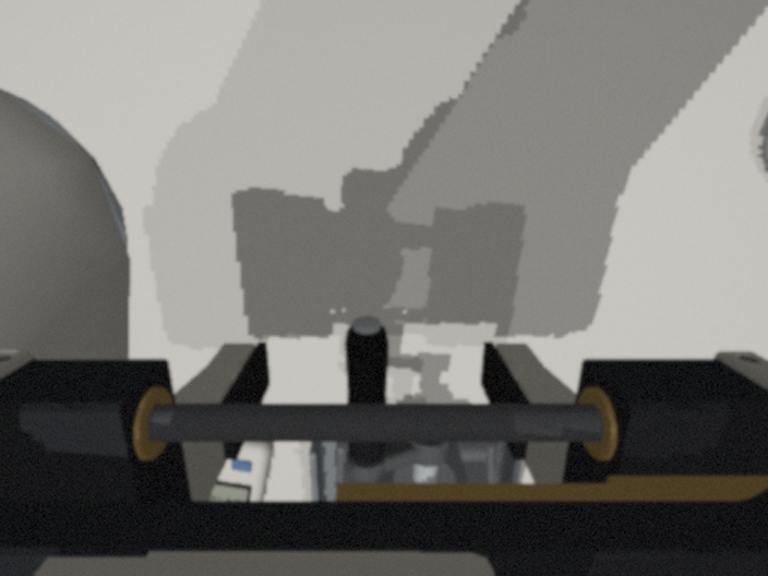

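View pics/t4c.png

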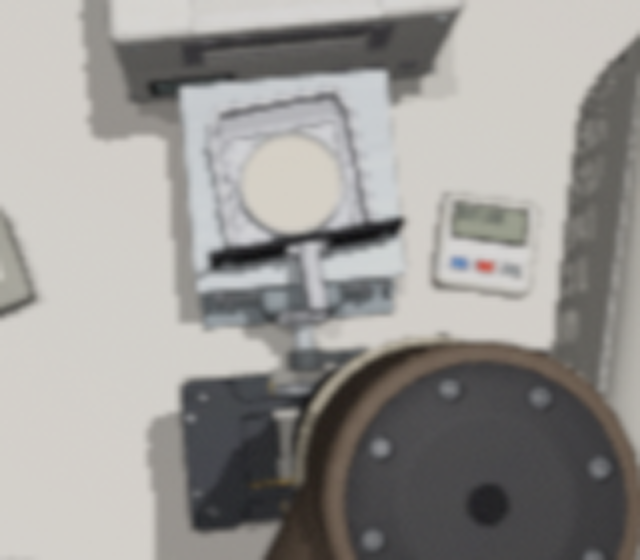

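Request:
step_arm --pt "0.01 -0.015 0.01 -4 -7 10 1" --pt "0 0 0 0 0 0 1" --pt "0 0 0 0 0 0 -1" --pt "0 0 0 0 0 0 -1" --pt "0 0 0 0 0 0 -1" --pt "0 0 0 0 0 0 -1" --pt "0 0 0 0 0 0 -1" --squeeze 15

```text
time_s: 5.85
tcp_pos: [0.3886, 0.2751, 0.0576]
eef_rot: [176.7, -0.4, 96.0]
contact_force: [-0.6, -0.0, -0.3]
gripper_width: 0.0535
```

```bash
python3 d.py q 0; python3 shot.py wrist w5
```

```text
[ 0.006 -0.007 -0.002] [-3.7 -1.5  5. ] [  61.2   11.   -40.6    4.2  -36.3 -148.5] [0.38863247 0.27506245 0.05762606] [-0.6 -0.  -0.3] 0.05353752428603001
5.85 [0.38863247 0.27506245 0.05762606] [176.67644525  -0.39389846  96.00285525] [-0.58310478 -0.01898779 -0.31255389]
```

View pics/w5_b.png

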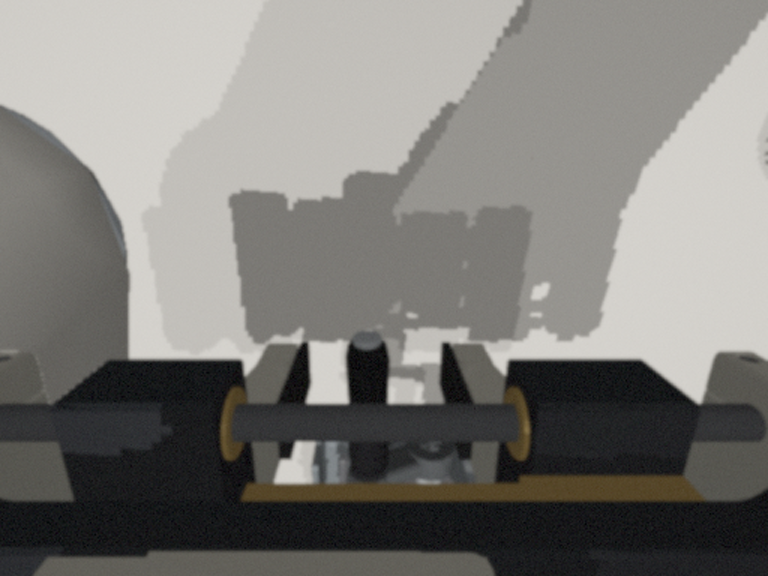

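Request:
step_arm --pt "0 0 0 -4 -2 6 -1" --pt "0 0 0 -1 0 2 -1" --pt "0 0 0 0 0 0 -1" --pt "0 0 0 0 0 0 -1" --pt "0 0 0 0 0 0 -1" --pt "0 0 0 0 0 0 -1" --pt "0 0 0 0 0 0 -1" --squeeze 15

```text
time_s: 6.6
tcp_pos: [0.3872, 0.2708, 0.0484]
eef_rot: [176.7, -0.5, 96.0]
contact_force: [0.1, -0.3, -0.3]
gripper_width: 0.0152
```

```bash
python3 d.py q 0; python3 shot.py wrist w6
```

```text
[ 0.005 -0.008 -0.002] [ 0.5  0.9 -4.2] [  61.    11.5  -41.7    4.3  -34.6 -148.5] [0.3871767  0.27075324 0.04835829] [ 0.1 -0.3 -0.3] 0.015182547454748141
6.6 [0.3871767  0.27075324 0.04835829] [176.68781324  -0.48933368  96.00728462] [ 0.07609116 -0.25819529 -0.34755868]
```

View pics/w6_b.png

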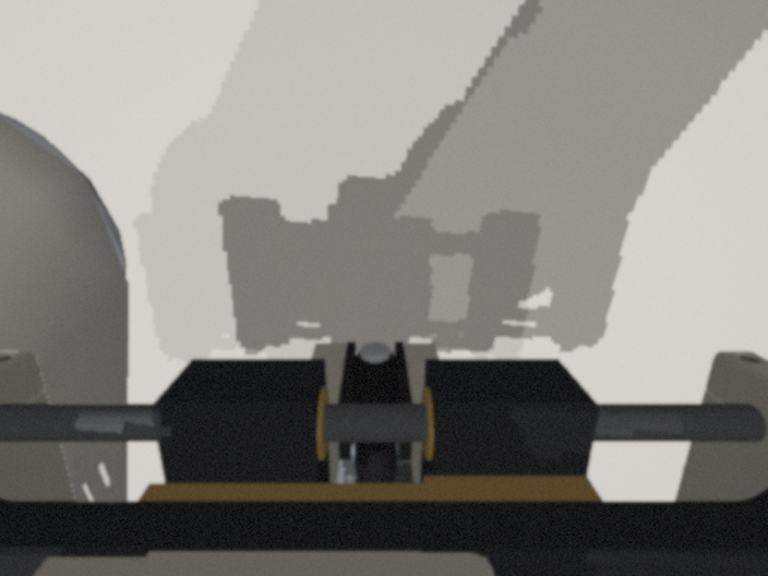

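```bash
cat > crank.py <<'E'
# usage: crank.py dth n [lead]
from h import *
import sys,os,json
from plant import r
q=np.load("q.npy");st=r.get_state();R=toolR(st)
def jf(p): return T((0,0,0),-q[2],p-np.array([q[0],q[1],0]))[0]
p=jf(st["tcp_pos"])
if not os.path.exists("c.json"):
    json.dump(dict(c=[p[0],p[1]-.03*np.sin(q[4]),p[2]+.03*np.cos(q[4])],th=q[4],pts=[]),open("c.json","w"))
C=json.load(open("c.json")); c=np.array(C["c"])
v=p-c; a=np.arctan2(v[1],-v[2]); th=a+2*np.pi*round((C["th"]+.8-a)/2/np.pi) if 1 else 0
# choose branch nearest previous th (+0.8)
C["th"]=th; C["pts"].append(p.tolist()); json.dump(C,open("c.json","w"))
print("t",st["time_s"],"th",round(th,3),"rad mm",round(1000*np.hypot(v[1],v[2]),1),"dx",round(1000*v[0],1),"F",st["contact_force"].round(1),"w",round(st["gripper_width"],4),"rpy",st["eef_rot"].round(1),"j6",st["joints"][5].round(1))
dth=float(sys.argv[1]);n=int(sys.argv[2])
rv,_=delta(st,st["tcp_pos"],[177,0,90+np.degrees(q[2])]); print("rot corr",rv.round(3))
P=p
for k in range(1,n+1):
    t=th+dth*k
    N=c+np.array([0,.03*np.sin(t),-.03*np.cos(t)])
    d=T((0,0,0),q[2],N-P)[0]; P=N
    print("  ",np.round(R.T@d*1000).astype(int), round(t,2))
E
python3 crank.py 0.3 6
```

```text
t 6.65 th -1.965 rad mm 30.0 dx 0.0 F [-0.8  0.8  0.4] w 0.0155 rpy [176.7  -0.5  96. ] j6 -148.5
rot corr [ 0.006 -0.008 -0.002]
   [-2  0  9] -1.67
   [ 0 -1  9] -1.37
   [3 0 8] -1.07
   [5 0 7] -0.77
   [7 0 5] -0.47
   [8 0 3] -0.17
```

Request:
step_arm --pt "0 0 0 -2 0 9 -1" --pt "0 0 0 0 0 9 -1" --pt "0 0 0 3 0 8 -1" --pt "0 0 0 5 0 7 -1" --squeeze 15

```text
time_s: 7.05
tcp_pos: [0.387, 0.2795, 0.0157]
eef_rot: [176.7, -0.8, 96.0]
contact_force: [-13.1, 4.3, 11.3]
gripper_width: 0.0158
```

```bash
python3 crank.py 0.3 10
```

```text
t 7.05 th -0.729 rad mm 28.4 dx 0.7 F [-13.1   4.3  11.3] w 0.0158 rpy [176.7  -0.8  96. ] j6 -149.5
rot corr [ 0.006 -0.014 -0.002]
   [ 6 -1  6] -0.43
   [9 0 3] -0.13
   [9 0 0] 0.17
   [ 9  0 -3] 0.47
   [ 7  0 -5] 0.77
   [ 6  0 -7] 1.07
   [ 3  0 -8] 1.37
   [ 1  1 -9] 1.67
   [-2  1 -9] 1.97
   [-5  0 -8] 2.27
```

Request:
step_arm --pt "0 0 0 6 1 5 -1" --pt "0 0 0 9 1 2 -1" --pt "0 0 0 9 1 0 -1" --pt "0 0 0 9 0 -3 -1" --pt "0 0 0 7 0 -5 -1" --pt "0 0 0 6 0 -7 -1"

```text
time_s: 7.65
tcp_pos: [0.3815, 0.3242, 0.0229]
eef_rot: [176.9, -0.5, 96.0]
contact_force: [5.2, 1.2, -3.5]
gripper_width: 0.0154
```

```bash
python3 crank.py 0.3 10
```

```text
t 7.65 th 1.079 rad mm 29.6 dx 0.0 F [ 5.2  1.2 -3.5] w 0.0154 rpy [176.9  -0.5  96. ] j6 -152.5
rot corr [ 0.001 -0.008 -0.003]
   [ 3  0 -8] 1.38
   [ 0  0 -9] 1.68
   [-2  0 -9] 1.98
   [-5  0 -8] 2.28
   [-7  0 -6] 2.58
   [-8  0 -4] 2.88
   [-9  0 -1] 3.18
   [-9  0  2] 3.48
   [-8  0  4] 3.78
   [-6  0  6] 4.08
```

Request:
step_arm --pt "0 0 0 3 0 -8 -1" --pt "0 0 0 0 0 -9 -1" --pt "0 0 0 -2 0 -9 -1" --pt "0 0 0 -5 0 -8 -1" --pt "0 0 0 -7 0 -6 -1" --pt "0 0 0 -8 0 -4 -1" --pt "0 0 0 -9 0 -1 -1" --pt "0 0 0 -9 0 2 -1" --pt "0 0 0 -8 0 4 -1" --pt "0 0 0 -6 0 6 -1"

```text
time_s: 8.65
tcp_pos: [0.3873, 0.2733, 0.0615]
eef_rot: [176.6, -1.0, 95.9]
contact_force: [-8.5, 11.5, -6.8]
gripper_width: 0.0154
```

```bash
python3 crank.py 0.3 10
```

```text
t 8.65 th 3.938 rad mm 35.2 dx 0.3 F [-8.5 11.5 -6.8] w 0.0154 rpy [176.6  -1.   95.9] j6 -147.9
rot corr [ 0.006 -0.018 -0.005]
   [-2 -1 11] 4.24
   [-3  0  8] 4.54
   [ 0 -1  9] 4.84
   [ 2 -1  9] 5.14
   [5 0 8] 5.44
   [7 0 6] 5.74
   [8 0 4] 6.04
   [9 0 1] 6.34
   [ 9  0 -2] 6.64
   [ 8  0 -4] 6.94
```

```bash
python3 shot.py wrist w7;python3 shot.py scene s7; python3 -c "
import cv2
a=cv2.imread('pics/w7.png')[210:340,170:330];b=cv2.imread('pics/s7.png')[120:250,210:370];import numpy as np
cv2.imwrite('pics/c7.png',cv2.resize(np.hstack([cv2.rotate(a,cv2.ROTATE_180),b]),None,fx=2.5,fy=2.5,interpolation=2))"
```

```text
8.65 [0.38728133 0.27325151 0.06148332] [176.64192583  -1.04455181  95.87257376] [-8.47313151 11.49049582 -6.75565111]
8.7 [0.38722904 0.27295419 0.06081381] [176.64701261  -1.06309132  95.86526402] [-4.67807298 10.9986115  -9.37420573]
```

View pics/c7.png

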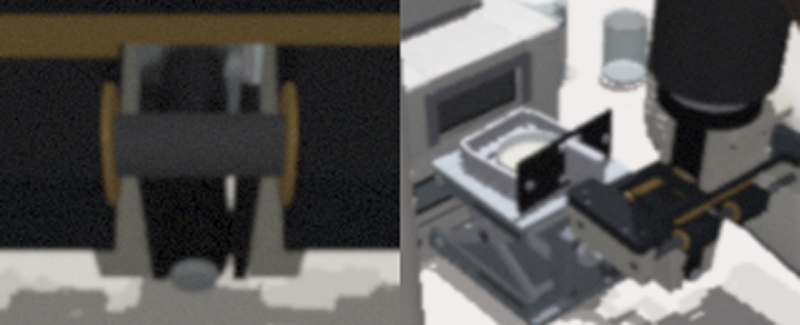

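```bash
python3 - <<'E'
import json,numpy as np
from scipy.optimize import least_squares
C=json.load(open("c.json"));P=np.array(C["pts"])*1000;print(P.round(1),np.array(C["c"])*1000)
s=least_squares(lambda c:np.hypot(P[:,1]-c[0],P[:,2]-c[1])-30,[0,37]);print(s.x,s.fun)
E
```

```text
[[-151.7  -28.2   48.4]
 [-151.   -19.4   15.7]
 [-151.7   25.6   22.9]
 [-151.4  -25.7   61.5]] [-151.71020076   -0.49081297   36.85496776]
[-0.78432084 40.14543388] [-1.38637335  0.75369804  1.49402832  2.79346703]
```

```bash
python3 - <<'E'
import json
C=json.load(open("c.json"));C["c"][1]=-.0008;C["c"][2]=.0400;C["th"]=3.5;json.dump(C,open("c.json","w"))
E
python3 crank.py .3 10
```

```text
t 8.75 th 4.011 rad mm 32.7 dx 0.2 F [-6.2 12.4 -9. ] w 0.0155 rpy [176.7  -1.   95.9] j6 -148.0
rot corr [ 0.006 -0.018 -0.005]
   [-3 -1  9] 4.31
   [-2  0  9] 4.61
   [ 0 -1  9] 4.91
   [ 3 -1  8] 5.21
   [5 0 7] 5.51
   [7 0 5] 5.81
   [8 0 3] 6.11
   [9 0 0] 6.41
   [ 9  0 -2] 6.71
   [ 8  0 -5] 7.01
```

Request:
step_arm --pt "0 -0.01 0 -3 0 10 -1" --pt "0 -0.01 0 -1 0 9 -1" --pt "0 0 0 0 0 9 -1" --pt "0 0 0 3 0 8 -1" --pt "0 0 0 5 0 7 -1" --squeeze 25

```text
time_s: 9.25
tcp_pos: [0.3867, 0.2791, 0.0209]
eef_rot: [176.6, -0.2, 95.7]
contact_force: [-12.2, 4.8, 10.5]
gripper_width: 0.0154
```

```bash
python3 crank.py 0.3 8
```

```text
t 9.25 th 5.502 rad mm 27.0 dx 0.3 F [-12.2   4.8  10.5] w 0.0154 rpy [176.6  -0.2  95.7] j6 -150.5
rot corr [ 0.006 -0.004 -0.007]
   [ 5 -1  7] 5.8
   [8 0 3] 6.1
   [9 0 0] 6.4
   [ 9  0 -2] 6.7
   [ 8  0 -5] 7.0
   [ 6  0 -7] 7.3
   [ 4  0 -8] 7.6
   [ 1  1 -9] 7.9
```

Request:
step_arm --pt "0 0 0 5 1 6 -1" --pt "0 0 0 8 1 3 -1" --pt "0 0 0 9 1 0 -1" --pt "0 0 0 9 0 -2 -1" --pt "0 0 0 8 0 -5 -1" --pt "0 0 0 6 0 -7 -1"

```text
time_s: 9.85
tcp_pos: [0.3811, 0.3238, 0.0278]
eef_rot: [176.9, -0.1, 95.7]
contact_force: [3.6, 2.9, -5.6]
gripper_width: 0.015
```

```bash
python3 crank.py 0.3 4; python3 shot.py scene s8; python3 shot.py top t8;  python3 -c "
import cv2
b=cv2.imread('pics/s8.png')[120:230,210:320]
cv2.imwrite('pics/s8c.png',cv2.resize(b,None,fx=5,fy=5,interpolation=2))
b=cv2.imread('pics/t8.png')[130:230,225:335]
cv2.imwrite('pics/t8c.png',cv2.resize(b,None,fx=5,fy=5,interpolation=2))"
```

```text
t 9.85 th 7.414 rad mm 28.8 dx -0.4 F [ 3.6  2.9 -5.6] w 0.015 rpy [ 1.769e+02 -1.000e-01  9.570e+01] j6 -153.4
rot corr [ 0.002 -0.001 -0.007]
   [ 4  1 -8] 7.71
   [ 0  0 -9] 8.01
   [-3  0 -9] 8.31
   [-5  0 -7] 8.61
9.85 [0.38113991 0.32380053 0.0277594 ] [ 1.76858767e+02 -5.82265449e-02  9.57105978e+01] [ 3.56466314  2.8878206  -5.57505011]
9.9 [0.38132913 0.32479555 0.02895287] [ 1.76818375e+02 -1.04085806e-01  9.57318037e+01] [-4.15940791  4.20969162 -1.98199758]
```

View pics/s8c.png

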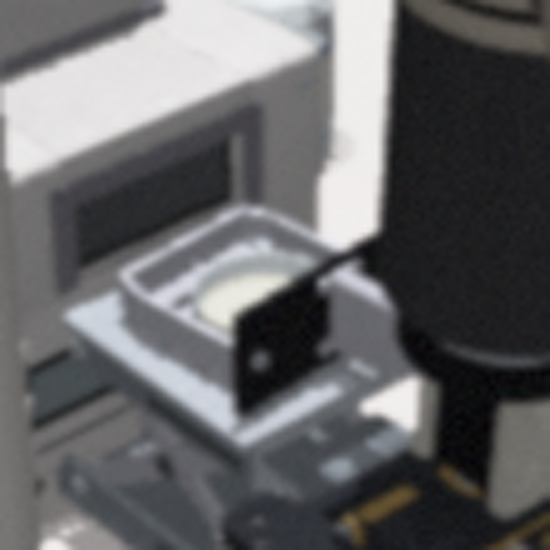

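View pics/t8c.png

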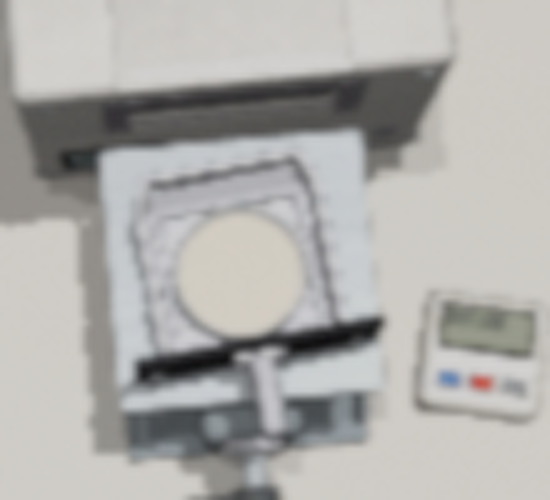

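Request:
step_arm --pt "0 0 0 4 0 -8 -1" --pt "0 0 0 0 0 -9 -1" --pt "0 0 0 -1 0 -6 -1" --pt "0 0 0 0 0 0 -1"

```text
time_s: 10.35
tcp_pos: [0.381, 0.3273, 0.0546]
eef_rot: [176.7, -0.0, 95.7]
contact_force: [2.2, 0.3, -3.4]
gripper_width: 0.0154
```

```bash
python3 crank.py 0.3 1; python3 shot.py wrist w9;python3 -c "
import cv2
a=cv2.imread('pics/w9.png')[210:340,130:370]
cv2.imwrite('pics/w9c.png',cv2.resize(cv2.rotate(a,cv2.ROTATE_180),None,fx=3,fy=3,interpolation=2))"
```

```text
t 10.35 th 8.313 rad mm 32.9 dx -0.2 F [ 2.2  0.3 -3.4] w 0.0154 rpy [176.7  -0.   95.7] j6 -153.2
rot corr [ 0.005 -0.    -0.006]
   [-8  1 -6] 8.61
10.35 [0.38099043 0.32726227 0.0545646 ] [ 1.76733961e+02 -4.55973813e-02  9.57435713e+01] [ 2.16817379  0.2565215  -3.39183381]
```

View pics/w9c.png

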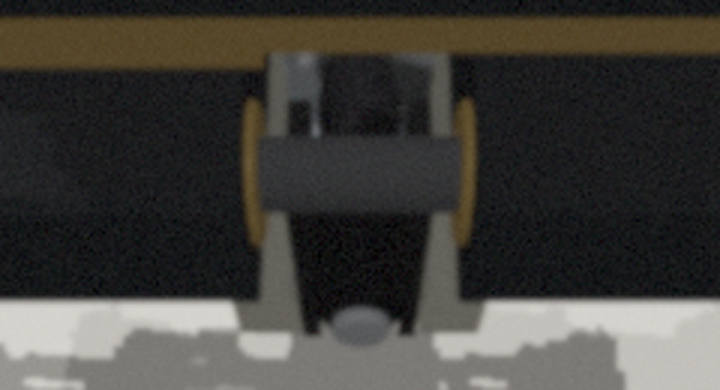

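Request:
step_arm --pt "0 0 0 0 0 0 1" --pt "0 0 0 0 0 0 1" --pt "0 0 0 0 0 0 1" --pt "0 0 0 0 0 -5 1" --pt "0 0 0 0 -5 -30 1" --pt "0 0 0 0 0 -45 1" --pt "0 0 0 0 0 -45 1" --pt "-0.1 0 0 0 0 -45 1" --pt "-0.1 0 0 0 0 -40 1" --pt "-0.1 0 0 0 0 -20 1"

```text
time_s: 11.4
tcp_pos: [0.3651, 0.3218, 0.295]
eef_rot: [160.3, 0.1, 96.3]
contact_force: [-0.6, 2.2, -1.1]
gripper_width: 0.086
```

```bash
python3 -c "
from h import *
from plant import r
st=r.get_state();print(delta(st,[.42,.30,.30],[155,0,100]),st['joints'].round(1))"
```

```text
(array([-0.09259917,  0.02713921, -0.05962292]), array([-27.65656364,  50.77248495,  12.97545861])) [  79.5   -9.6  -35.9   22.   -59.8 -173.7]
```

Request:
step_arm --pt "0 0 -0.03 -15 25 5 1" --pt "0 0.01 -0.03 -12 25 5 1" --pt "0 0 0 0 0 0 1"

```text
time_s: 11.7
tcp_pos: [0.4168, 0.3037, 0.3094]
eef_rot: [159.8, 0.4, 100.7]
contact_force: [-0.6, -0.5, -0.5]
gripper_width: 0.0876
```

```bash
python3 -c "
from plant import r
st=r.get_state();print(st['joints'].round(2))"; python3 shot.py wrist w10; python3 - <<'E'
import cv2
a=cv2.imread("pics/w10.png")[:290,130:350]; cv2.imwrite("pics/w10c.png",cv2.resize(cv2.rotate(a,cv2.ROTATE_180)[:200],None,fx=3,fy=3,interpolation=cv2.INTER_CUBIC))
E
```

```text
[  70.74   -8.56  -33.06   21.08  -57.22 -160.16]
11.7 [0.4167589  0.30368433 0.30944091] [159.78797786   0.38512605 100.72848178] [-0.62404258 -0.49161674 -0.45417382]
```

View pics/w10c.png

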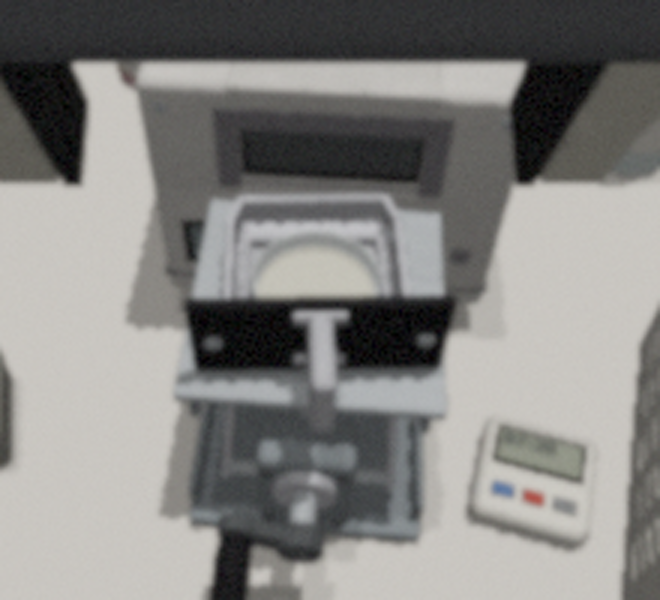

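```bash
python3 shot.py scene s10; python3 shot.py top t10; python3 - <<'E'
import cv2
a=cv2.rotate(cv2.imread("pics/w10.png")[:290,130:350],cv2.ROTATE_180)
cv2.imwrite("pics/w10d.png",cv2.resize(a[20:145,40:160],None,fx=5,fy=4.8,interpolation=cv2.INTER_CUBIC))
a=cv2.imread("pics/s10.png")[130:225,210:310]; cv2.imwrite("pics/s10c.png",cv2.resize(a,None,fx=6,fy=6,interpolation=cv2.INTER_CUBIC))
a=cv2.imread("pics/t10.png")[130:250,225:335]; cv2.imwrite("pics/t10c.png",cv2.resize(a,None,fx=5,fy=5,interpolation=cv2.INTER_CUBIC))
E
```

```text
11.75 [0.4161602  0.30354008 0.30906612] [159.81526981   0.3882098  100.61705776] [0.01975153 0.0528918  0.13298454]
11.8 [0.41577215 0.30356836 0.3085117 ] [159.85100505   0.42117367 100.58637853] [ 0.35303064  0.24420726 -0.89112519]
```

View pics/w10d.png

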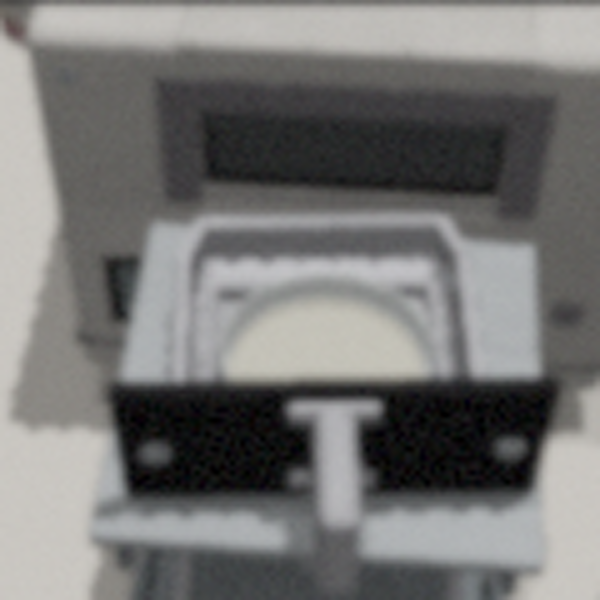

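View pics/s10c.png

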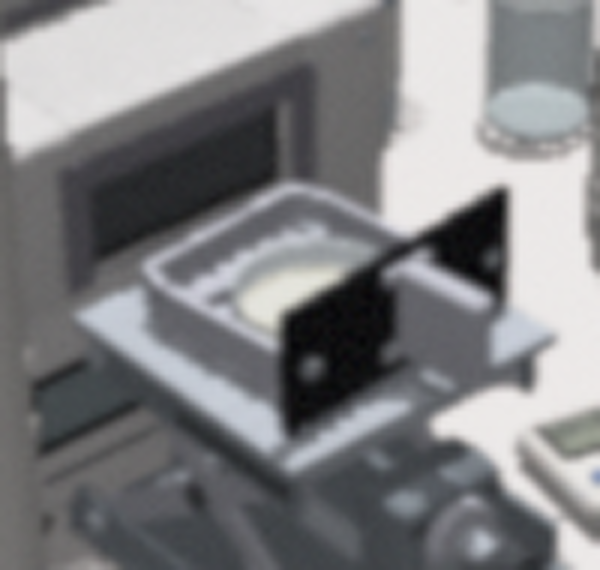

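View pics/t10c.png

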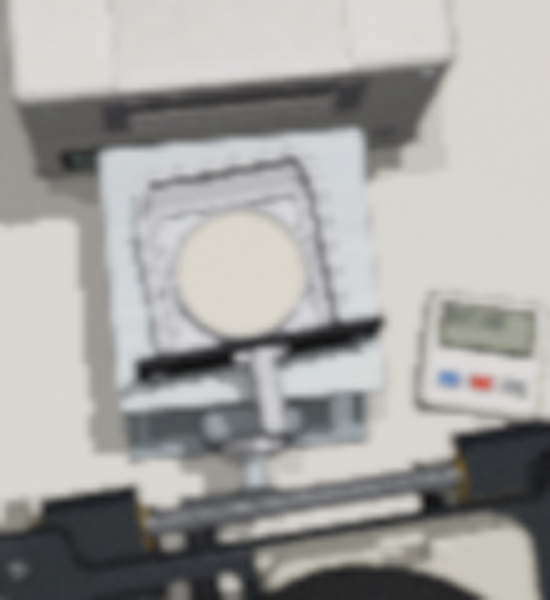

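```bash
cat > fit3.py <<'E'
import pickle
import fit1
from fit1 import *
from fit2 import mod
I["w10"]=pickle.load(open("pics/w10.pkl","rb"))[0]
d=lambda u,v:("w10",(309-u/5,269-v/4.8)); sc=lambda u,v:("scene",(210+u/6,130+v/6)); tc=lambda u,v:("top",(225+u/5,130+v/5))
PT=(-.048,.055,.05)
new=[(d(152,222),"Q",(.06,.06)),(d(535,243),"Q",(.06,-.06)),(d(93,540),"Q",(-.06,.06)),(d(543,568),"Q",(-.06,-.06)),
(sc(77,318),"Q",(.06,.06)),(sc(288,470),"Q",(-.06,.06)),(sc(556,338),"Q",(-.06,-.06)),
(tc(100,152),"Q",(.06,.06)),(tc(362,128),"Q",(.06,-.06)),(tc(122,410),"Q",(-.06,.06)),(tc(380,390),"Q",(-.06,-.06)),
(d(203,200),"R",SL),(d(500,216),"R",SR),(d(32,45),"R",RFL),
(d(112,385),"T",(-.048,.055,.05)),(d(555,380),"T",(-.048,-.055,.05)),(d(128,492),"T",(-.048,.055,.001)),(d(537,497),"T",(-.048,-.055,.001)),(d(338,526),"T",(-.084,0,.046)),
(sc(286,320),"T",(-.048,.055,.05)),(sc(507,190),"T",(-.045,-.055,.05)),(sc(290,430),"T",(-.048,.055,.001)),(sc(490,302),"T",(-.084,0,.046)),
(tc(138,368),"T",(-.045,.055,.05)),(tc(382,325),"T",(-.045,-.055,.05)),(tc(269,430),"T",(-.084,0,.046)),
]
def pt(o,q):
    jx,jy,jw,h,th,ix,iy,iz,iw,h2,tx,ty,tw=q
    k,l=o[1],o[2]
    if k=="P": return T((jx,jy,0),jw,(*l,h))
    if k=="Q": return T((jx,jy,0),jw,(*l,h2))
    if k=="T": return T((tx,ty,h2),tw,l)
    if k=="G": return T((jx,jy,0),jw,(l,.03*np.sin(th),.058-.03*np.cos(th)))
    return T((ix,iy,iz),iw,l)
fit1.pt=pt
if __name__=="__main__":
    o=mod()+new
    b=least_squares(resf,[.535,.315,.1,.09,-2,.61,.32,0,.1,.104,.53,.315,.15],args=(o,),loss="soft_l1")
    q=b.x; cov=np.linalg.inv(b.jac.T@b.jac); print(np.round(q,4)); print("sd",np.sqrt(np.diag(cov)).round(4))
    for x,e in zip(new,resf(q,new).reshape(-1,2)): print(x[0][0],x[1],x[2],np.round(e,1))
    im=T((0,0,0),-q[2],(q[5:8]-[q[0],q[1],0]));print("imager in jack",im,"sill",q[7]+.109,"plat",q[9], "plate_face in imager",T((0,0,0),-q[8],T((q[10],q[11],q[9]),q[12],(-.042,0,0))-q[5:8]))
    print("tray rel imager",T((0,0,0),-q[8],np.array([q[10],q[11],q[9]])-q[5:8]),q[12]-q[8])
    np.save("q3.npy",q)
E
python3 fit3.py | tail -32
```

```text
[ 0.5344  0.3146  0.1061  0.089  -1.9864  0.6076  0.3202 -0.0048  0.1193
  0.1053  0.5393  0.3156  0.1872]
sd [0.0007 0.0004 0.005  0.0012 0.0805 0.0014 0.0007 0.0012 0.0069 0.001
 0.001  0.001  0.0145]
w10 Q (0.06, 0.06) [-0.   0.1]
w10 Q (0.06, -0.06) [ 0.2 -0.4]
w10 Q (-0.06, 0.06) [1.2 1.3]
w10 Q (-0.06, -0.06) [-0.2  0.3]
scene Q (0.06, 0.06) [-0.7 -0.4]
scene Q (-0.06, 0.06) [0.5 0.5]
scene Q (-0.06, -0.06) [ 0.3 -0.6]
top Q (0.06, 0.06) [-0.2 -0.3]
top Q (0.06, -0.06) [-0.4  0.2]
top Q (-0.06, 0.06) [-0.6  0.1]
top Q (-0.06, -0.06) [ 1.1 -0.3]
w10 R (0, 0.046, 0.109) [-1.   0.1]
w10 R (0, -0.046, 0.109) [0.9 0.3]
w10 R (0, 0.095, 0.172) [0.5 1. ]
w10 T (-0.048, 0.055, 0.05) [ 0.6 -0.8]
w10 T (-0.048, -0.055, 0.05) [-1.8 -2.3]
w10 T (-0.048, 0.055, 0.001) [ 0.3 -0.8]
w10 T (-0.048, -0.055, 0.001) [ 0.2 -0. ]
w10 T (-0.084, 0, 0.046) [-0.2  1.2]
scene T (-0.048, 0.055, 0.05) [-0.4 -0.1]
scene T (-0.045, -0.055, 0.05) [ 0.3 -0.8]
scene T (-0.048, 0.055, 0.001) [-0.6  2.1]
scene T (-0.084, 0, 0.046) [-1.   0.4]
top T (-0.045, 0.055, 0.05) [-1.1 -1.5]
top T (-0.045, -0.055, 0.05) [ 1.1 -1.3]
top T (-0.084, 0, 0.046) [1.3 0.1]
imager in jack [[ 0.07336775 -0.00220332 -0.00475955]] sill 0.10424044641829341 plat 0.10526547147383945 plate_face in imager [[-0.11026815  0.00071465  0.11002503]]
tray rel imager [[-0.0683649   0.00356368  0.11002503]] 0.0678861669291625
```

```bash
cat > tr.py <<'E'
# usage: tr.py tray_x_in_imager tray_y yaw_off up
from h import *
import sys
from plant import r
q=np.load("q3.npy");st=r.get_state()
IY=.116
a=[float(v) for v in sys.argv[1:]]
o=np.array([q[5],q[6],0]); z=q[9]+.032-.0188
c=T(o,IY,(a[0],a[1],0))[0]; yaw=IY+a[2]
p=T((c[0],c[1],z+a[3]),yaw,(-.070,0,0))[0]
rv,d=delta(st,p,[180,0,90+np.degrees(yaw)])
# current tray pose if rigidly held
R=toolR(st); yc=np.arctan2(R[1,1],R[0,1]); h=st["tcp_pos"]; tc=T(h,yc,(.070,0,0))[0]
tl=T((0,0,0),-IY,tc-o)[0]
print("target",p.round(4),"rv",rv.round(3),"d",d.round(1)); print("t",st["time_s"],"tray by tool: x,y in imager mm",(tl*1000).round(1)[:2],"dyaw",round(yc-IY,4),"dz",round(1000*(h[2]-z),1),"rpy",st["eef_rot"].round(2),"F",st["contact_force"].round(1),"M",st["moment"].round(2),"w",round(st["gripper_width"],4),"j",st["joints"].round(1))
E
python3 tr.py -.0684 .0036 .071 .07
```

```text
target [0.4705 0.3029 0.1885] rv [ 0.351  0.008 -0.   ] d [-10.    9.4 131. ]
t 11.85 tray by tool: x,y in imager mm [-122.9   10.9] dyaw 0.072 dz 189.7 rpy [159.87   0.45 100.61] F [ 0.4 -0.1 -0.2] M [-0.16  1.16 -0.05] w 0.0877 j [  70.9   -8.5  -33.2   21.1  -57.3 -160.5]
```

Request:
step_arm --pt "0.09 0 0 -3 5 33 0" --pt "0.09 0 0 -3 10 33 -0.2" --pt "0.09 0 0 -2 15 30 -0.2" --pt "0.08 0 0 -2 10 20 -0.2" --pt "0 0 0 0 0 0 -0.2"

```text
time_s: 12.35
tcp_pos: [0.4803, 0.3092, 0.1997]
eef_rot: [-179.3, 0.2, 101.0]
contact_force: [-0.3, -0.6, -0.6]
gripper_width: 0.0532
```

```bash
python3 tr.py -.0684 .0036 .071 .03
```

```text
target [0.4705 0.3029 0.1485] rv [-0.012  0.003  0.004] d [ -4.2 -10.2  51.3]
t 12.35 tray by tool: x,y in imager mm [-58.   9.] dyaw 0.0752 dz 81.2 rpy [-1.7929e+02  1.7000e-01  1.0096e+02] F [-0.3 -0.6 -0.6] M [-0.02  0.02  0.02] w 0.0532 j [  52.2   12.4  -14.2   -0.4  -64.1 -131. ]
```

Request:
step_arm --pt "-0.01 0 0 -5 -13 0 -0.2" --pt "0 0 0 0 -1 25 -0.2" --pt "0 0 0 0 0 10 -0.2" --pt "0 0 0 0 0 0 -0.2"

```text
time_s: 12.75
tcp_pos: [0.4659, 0.3014, 0.1619]
eef_rot: [-179.7, 0.5, 100.8]
contact_force: [0.7, -0.7, -0.1]
gripper_width: 0.035
```

```bash
python3 tr.py -.0684 .0036 .071 .0; python3 shot.py wrist w11
```

```text
target [0.4705 0.3029 0.1185] rv [-0.004  0.008  0.002] d [ 0.9  5.  43.4]
t 12.75 tray by tool: x,y in imager mm [-73.2   2.8] dyaw 0.073 dz 43.5 rpy [-179.75    0.47  100.83] F [ 0.7 -0.7 -0.1] M [0.02 0.   0.04] w 0.035 j [  53.2   12.5  -19.6    0.2  -58.4 -132.5]
12.75 [0.46588681 0.30141862 0.16192304] [-179.74532835    0.46713944  100.8337387 ] [ 0.71506105 -0.67075331 -0.05579234]
```

View pics/w11_b.png

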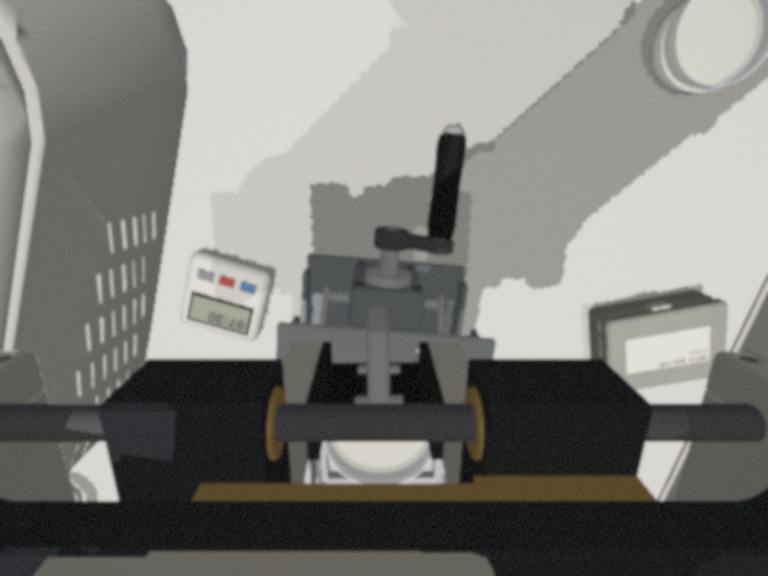

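Request:
step_arm --pt "0 0 0 1 6 20 -0.2" --pt "0 0 0 0 1 20 -0.2" --pt "0 0 0 0 0 8 -0.2" --pt "0 0 0 0 0 0 -0.2"

```text
time_s: 13.2
tcp_pos: [0.4742, 0.3066, 0.1188]
eef_rot: [179.8, 0.2, 101.0]
contact_force: [0.2, 0.1, -0.8]
gripper_width: 0.0349
```

```bash
python3 tr.py -.0684 .0036 .071 .0
```

```text
target [0.4705 0.3029 0.1185] rv [0.003 0.004 0.005] d [-3.  -4.3  0.3]
t 13.2 tray by tool: x,y in imager mm [-64.3   7.2] dyaw 0.0757 dz 0.3 rpy [179.82   0.24 100.98] F [ 0.2  0.1 -0.8] M [ 0.03 -0.01  0.01] w 0.0349 j [  53.    15.6  -21.9    0.4  -52.5 -132.2]
```

Request:
step_arm --pt "0 0 0 -3 -4 0 -0.2" --pt "0 0 0 0 0 0 -0.2" --pt "0 0 0 0 0 0 -1" --pt "0 0 0 0 0 0 -1" --pt "0 0 0 0 0 0 -1" --pt "0 0 0 0 0 0 -1" --pt "0 0 0 0 0 0 -1" --squeeze 25

```text
time_s: 13.9
tcp_pos: [0.4717, 0.3042, 0.1233]
eef_rot: [179.5, 0.0, 101.0]
contact_force: [0.0, -0.4, -1.4]
gripper_width: 0.0097
```

```bash
python3 tr.py -.0684 .0 .0 .0; python3 shot.py wrist w12;python3 shot.py top t12; python3 - <<'E'
import cv2,numpy as np
a=cv2.imread("pics/t12.png")[130:250,225:335]; b=cv2.imread("pics/w12.png")[180:340,160:340]
cv2.imwrite("pics/c12.png",np.hstack([cv2.resize(a,(400,436)),cv2.resize(b,(400,436))]))
E
```

```text
target [0.4702 0.3042 0.1185] rv [0.008 0.    0.076] d [ 0.3 -1.6  4.8]
t 13.9 tray by tool: x,y in imager mm [-67.1   5.1] dyaw 0.0764 dz 4.8 rpy [1.7953e+02 4.0000e-02 1.0102e+02] F [ 0.  -0.4 -1.4] M [ 0.03 -0.06 -0.05] w 0.0097 j [  53.    14.9  -22.3    0.4  -52.5 -132.3]
13.9 [0.47172933 0.30416268 0.12325633] [1.79527595e+02 4.34533282e-02 1.01024498e+02] [ 0.01303435 -0.35658921 -1.3704751 ]
13.95 [0.47174242 0.30419705 0.12327365] [1.79526426e+02 4.26918708e-02 1.01027542e+02] [-0.27958871  0.78234103  0.15795661]
```

View pics/c12.png

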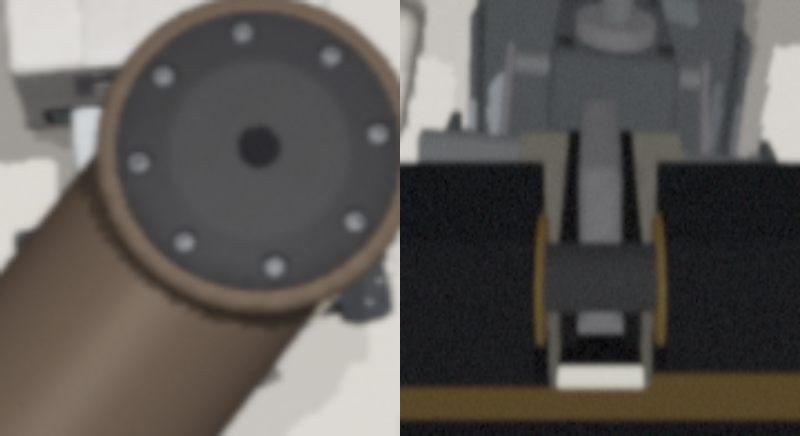

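Request:
step_arm --pt "0 0 0.03 0 0 0 -1" --pt "0 0 0.03 0 0 0 -1" --pt "0 0 0.02 0 0 0 -1" --pt "0 0 0 0 0 0 -1" --squeeze 25

```text
time_s: 14.4
tcp_pos: [0.4721, 0.3051, 0.1233]
eef_rot: [179.5, -0.0, 96.3]
contact_force: [0.2, -0.1, 0.3]
gripper_width: 0.0101
```

```bash
python3 tr.py -.05 .0 .0 .0; python3 shot.py scene s13;python3 shot.py top t13; python3 - <<'E'
import cv2,numpy as np
a=cv2.imread("pics/t13.png")[130:250,225:335]; b=cv2.imread("pics/s13.png")[110:240,200:330]
cv2.imwrite("pics/c13.png",np.hstack([cv2.resize(a,(300,327)),cv2.resize(b,(500,500),interpolation=2)[:327]]) if 0 else cv2.resize(b,(600,600),interpolation=2))
E
```

```text
target [0.4884 0.3063 0.1185] rv [ 0.009 -0.001 -0.006] d [-0.6 16.3  4.9]
t 14.4 tray by tool: x,y in imager mm [-66.3   0.3] dyaw -0.0056 dz 4.8 rpy [ 1.7948e+02 -5.0000e-02  9.6320e+01] F [ 0.2 -0.1  0.3] M [ 0.02  0.12 -0.  ] w 0.0101 j [  53.1   14.9  -22.3    0.4  -52.4 -137. ]
14.4 [0.47213535 0.30514945 0.1232568 ] [ 1.79480271e+02 -4.58149528e-02  9.63247543e+01] [ 0.22431889 -0.08705221  0.34277885]
14.45 [0.47212608 0.30507048 0.12325265] [ 1.79484181e+02 -3.95210509e-02  9.63581838e+01] [ 0.44169079  0.46075951 -0.33303718]
```

View pics/c13.png

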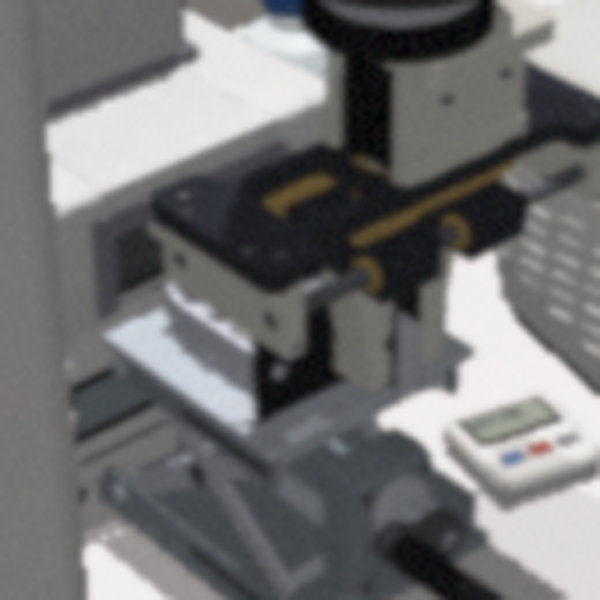

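Request:
step_arm --pt "0 0 -0.005 0 8 0 -1" --pt "0 0 0 0 8 0 -1" --pt "0 0 0 0 8 0 -1" --pt "0 0 0 0 6 0 -1"

```text
time_s: 14.9
tcp_pos: [0.5009, 0.3072, 0.123]
eef_rot: [179.8, 0.1, 96.7]
contact_force: [-11.2, -0.3, 4.4]
gripper_width: 0.0101
```

```bash
python3 tr.py -.01 .0 .0 .0; python3 shot.py scene s14; python3 - <<'E'
import cv2,numpy as np
b=cv2.imread("pics/s14.png")[110:240,200:330]
cv2.imwrite("pics/c14.png",cv2.resize(b,(600,600),interpolation=2))
E
```

```text
target [0.5282 0.311  0.1185] rv [0.004 0.001 0.002] d [ 0.5 27.5  4.6]
t 14.9 tray by tool: x,y in imager mm [-37.5  -0.4] dyaw 0.0017 dz 4.5 rpy [1.7976e+02 8.0000e-02 9.6740e+01] F [-11.2  -0.3   4.4] M [-0.02  3.99  0.14] w 0.0101 j [  50.7   17.3  -18.8    0.3  -53.8 -134.1]
14.9 [0.50090178 0.3072273  0.12299627] [1.79760618e+02 7.84353074e-02 9.67419694e+01] [-11.22174628  -0.29413848   4.39399283]
```

View pics/c14.png

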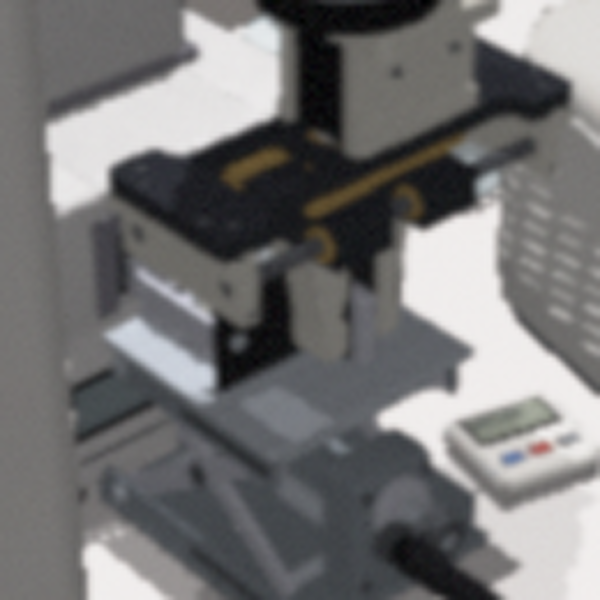

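Request:
step_arm --pt "0 0 0 0 5 -1 -1" --pt "0 0 0 0 5 -0.5 -1" --pt "0 0 0 0 0 0 -1"

```text
time_s: 15.25
tcp_pos: [0.5081, 0.3067, 0.1226]
eef_rot: [-179.7, 0.3, 96.7]
contact_force: [1.7, 0.1, 1.2]
gripper_width: 0.0099
```

```bash
python3 tr.py -.01 .0 .0 .0
```

```text
target [0.5282 0.311  0.1185] rv [-0.005  0.004  0.   ] d [ 1.9 20.4  4. ]
t 15.25 tray by tool: x,y in imager mm [-30.4  -1.9] dyaw 0.0002 dz 4.1 rpy [-179.73    0.25   96.66] F [1.7 0.1 1.2] M [ 0.2  -1.05 -0.04] w 0.0099 j [  50.    18.1  -17.5   -0.   -54.8 -133.3]
```

Request:
step_arm --pt "0 0 0 0.5 6 0 -1" --pt "0 0 0 0.5 6 0 -1" --pt "0 0 0 0.5 6 0 -1" --pt "0 0 0 0 4 0 -1"

```text
time_s: 15.65
tcp_pos: [0.5293, 0.3096, 0.1226]
eef_rot: [-179.5, 0.3, 96.6]
contact_force: [-7.7, -0.2, 5.8]
gripper_width: 0.0099
```

```bash
python3 tr.py .03 .0 .0 .0;  python3 shot.py scene s15; python3 - <<'E'
import cv2,numpy as np
b=cv2.imread("pics/s15.png")[110:240,200:330]
cv2.imwrite("pics/c15.png",cv2.resize(b,(600,600),interpolation=2))
E
```

```text
target [0.5679 0.3156 0.1185] rv [-0.008  0.006 -0.   ] d [ 1.5 39.   3.9]
t 15.65 tray by tool: x,y in imager mm [-9.  -1.5] dyaw -0.0002 dz 4.2 rpy [-179.53    0.34   96.64] F [-7.7 -0.2  5.8] M [0.09 2.11 0.15] w 0.0099 j [ 4.850e+01  1.990e+01 -1.470e+01 -1.000e-01 -5.590e+01 -1.318e+02]
15.65 [0.52934538 0.30962267 0.12264955] [-179.53496696    0.336839     96.63710612] [-7.70848636 -0.17067487  5.81219598]
```

View pics/c15.png

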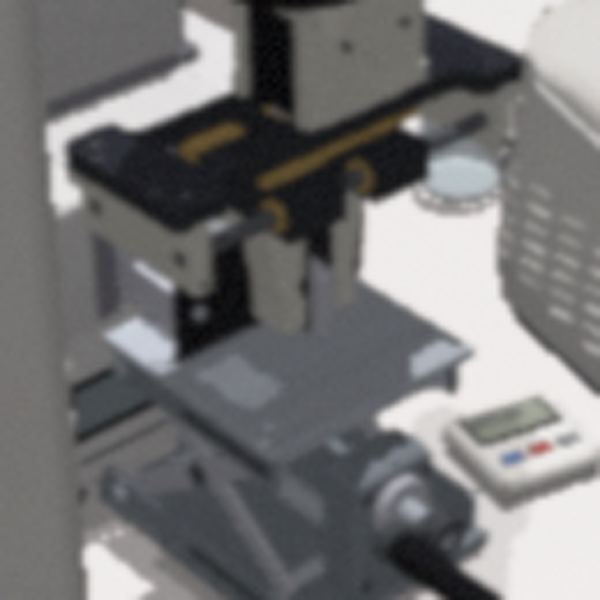

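Request:
step_arm --pt "0 0 0 0.3 6 -0.5 -1" --pt "0 0 0 0.3 6 0 -1" --pt "0 0 0 0 6 0 -1" --pt "0 0 0 0 6 0 -1" --pt "0 0 0 0 6 0 -1" --pt "0 0 0 0 5 0 -1"

```text
time_s: 16.3
tcp_pos: [0.5639, 0.3134, 0.125]
eef_rot: [-179.3, 0.4, 96.7]
contact_force: [-7.6, -0.8, 6.8]
gripper_width: 0.0098
```

```bash
python3 tr.py .042 .0 .0 .0;  python3 shot.py wrist w16
```

```text
target [0.5798 0.317  0.1185] rv [-0.012  0.006  0.   ] d [ 1.8 16.4  6.3]
t 16.3 tray by tool: x,y in imager mm [25.7 -1.8] dyaw 0.0 dz 6.5 rpy [-179.34    0.37   96.65] F [-7.6 -0.8  6.8] M [0.1  2.41 0.11] w 0.0098 j [  46.3   22.6  -10.1   -0.2  -58.  -129.5]
16.3 [0.56386101 0.31335614 0.12495869] [-179.33776694    0.37235626   96.65142963] [-7.56458548 -0.8235664   6.7572433 ]
```

View pics/w16_b.png

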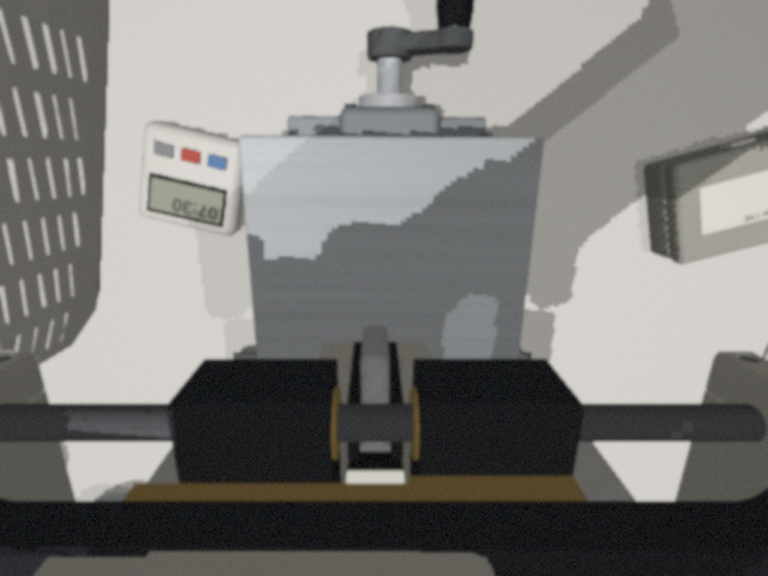

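Request:
step_arm --pt "-0.006 0 0 0.2 5 0.5 -1" --pt "-0.006 0 0 0.2 5 0.5 -1" --pt "0 0 0 0 4 0.5 -1" --pt "0 0 0 0 2 0 -1"

```text
time_s: 16.75
tcp_pos: [0.5767, 0.3149, 0.1256]
eef_rot: [-179.6, 0.4, 96.6]
contact_force: [-14.9, 1.4, 7.3]
gripper_width: 0.0105
```

```bash
python3 tr.py .042 .0 .0 .0
```

```text
target [0.5798 0.317  0.1185] rv [-0.006  0.007 -0.   ] d [1.8 3.4 7.1]
t 16.75 tray by tool: x,y in imager mm [38.6 -1.7] dyaw -0.0002 dz 7.1 rpy [-179.65    0.41   96.64] F [-14.9   1.4   7.3] M [0.91 5.75 0.06] w 0.0105 j [ 4.570e+01  2.350e+01 -8.800e+00  1.000e-01 -5.830e+01 -1.291e+02]
```

Request:
step_arm --pt "-0.005 0 0 0 3 0 -1" --pt "0 0 0 0 3 0 -1"

```text
time_s: 16.95
tcp_pos: [0.5768, 0.3148, 0.1257]
eef_rot: [-179.4, 0.5, 96.6]
contact_force: [-17.7, 0.5, 13.2]
gripper_width: 0.0099
```

```bash
python3 tr.py .042 .0 .0 .0; python3 shot.py scene s17; python3 shot.py top t17; python3 - <<'E'
import cv2,numpy as np
b=cv2.imread("pics/s17.png")[120:230,205:315]
cv2.imwrite("pics/c17.png",cv2.resize(b,(600,600),interpolation=2))
E
```

```text
target [0.5798 0.317  0.1185] rv [-0.011  0.008 -0.001] d [1.8 3.4 7.2]
t 16.95 tray by tool: x,y in imager mm [38.7 -1.8] dyaw -0.0007 dz 7.3 rpy [-179.35    0.46   96.61] F [-17.7   0.5  13.2] M [0.69 6.67 0.08] w 0.0099 j [ 4.560e+01  2.360e+01 -8.400e+00 -1.000e-01 -5.870e+01 -1.289e+02]
16.95 [0.57676495 0.31484301 0.12573026] [-179.35494949    0.46490082   96.61205728] [-17.747042     0.46201509  13.20729276]
17.0 [0.57679549 0.3148658  0.12574707] [-179.327158      0.47067848   96.6152088 ] [-18.27231635   1.37713907  12.22665812]
```

View pics/c17.png

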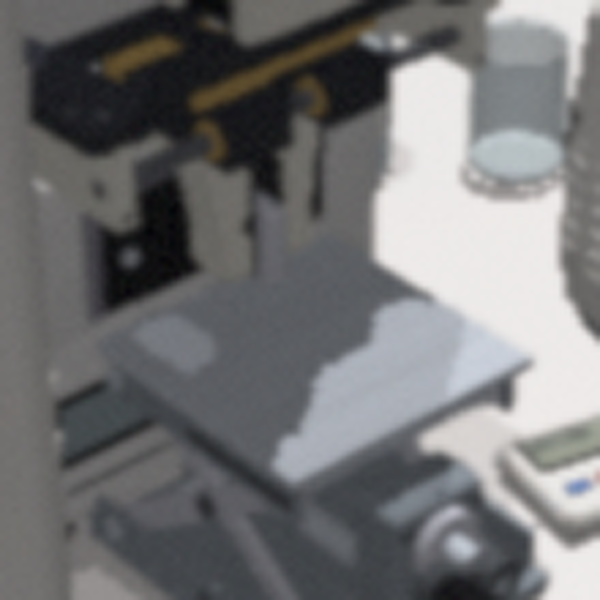

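Request:
step_arm --pt "0 0 0 0 4 -0.5 -1" --pt "0 0 0 0 5 -0.5 -1" --pt "0 0 0 0 0 0 -1"

```text
time_s: 17.35
tcp_pos: [0.5769, 0.3151, 0.1266]
eef_rot: [-178.5, 0.5, 96.6]
contact_force: [3.0, 1.1, -3.0]
gripper_width: 0.0097
```

```bash
python3 tr.py .042 .0 .0 .0
```

```text
target [0.5798 0.317  0.1185] rv [-0.026  0.009 -0.001] d [1.6 3.3 8. ]
t 17.35 tray by tool: x,y in imager mm [38.9 -1.5] dyaw -0.0007 dz 8.1 rpy [-178.49    0.54   96.62] F [ 3.   1.1 -3. ] M [ 0.26 -0.91  0.01] w 0.0097 j [  45.3   24.1   -7.4   -0.6  -60.1 -128.4]
```

Request:
step_arm --pt "0 0 0 0 0 0 0" --pt "0 0 0 0 0 0 0" --pt "0 0 0 0 0 0 0" --pt "0 0 0 0 0 0 0" --pt "0 0 0 0 -3 -15 0" --pt "0 0 0 0 -5 -30 0" --pt "0 0 0 0 -10 -40 0" --pt "0 0 0 0 -20 -40 0" --pt "-0.1 0 0 0 -40 -20 0" --pt "-0.1 0 0 0 -40 0 0"

```text
time_s: 18.35
tcp_pos: [0.4702, 0.3056, 0.2784]
eef_rot: [169.6, 0.5, 96.2]
contact_force: [-2.0, 1.2, 1.2]
gripper_width: 0.0439
```

```bash
python3 tr.py .042 .0 .0 .0; python3 shot.py scene s18; python3 shot.py top t18; python3 shot.py wrist w18; python3 - <<'E'
import cv2,numpy as np
b=cv2.imread("pics/s18.png")[120:230,205:315]
cv2.imwrite("pics/c18.png",cv2.resize(b,(600,600),interpolation=2))
b=cv2.imread("pics/t18.png")[130:250,225:335]
cv2.imwrite("pics/t18c.png",cv2.resize(b,None,fx=5,fy=5,interpolation=2))
E
```

```text
target [0.5798 0.317  0.1185] rv [ 0.181  0.01  -0.007] d [  1.   79.6 177.2]
t 18.35 tray by tool: x,y in imager mm [-68.2   1. ] dyaw -0.0061 dz 159.9 rpy [169.61   0.53  96.2 ] F [-2.   1.2  1.2] M [-0.    0.77 -0.  ] w 0.0439 j [  59.     2.5  -20.3    9.8  -61.7 -147. ]
18.35 [0.47016848 0.30561276 0.27837433] [169.61307041   0.53469802  96.19721703] [-1.96763605  1.23812547  1.17768284]
18.4 [0.4589263  0.29592187 0.2701858 ] [169.91483371   1.10484583  96.27990208] [-12.21177428 -12.86255404 -19.86514219]
18.45 [0.46030658 0.2975472  0.2708878 ] [170.27022974   1.12580508  96.48020785] [0.28525547 0.2597715  0.57334184]
```

View pics/c18.png

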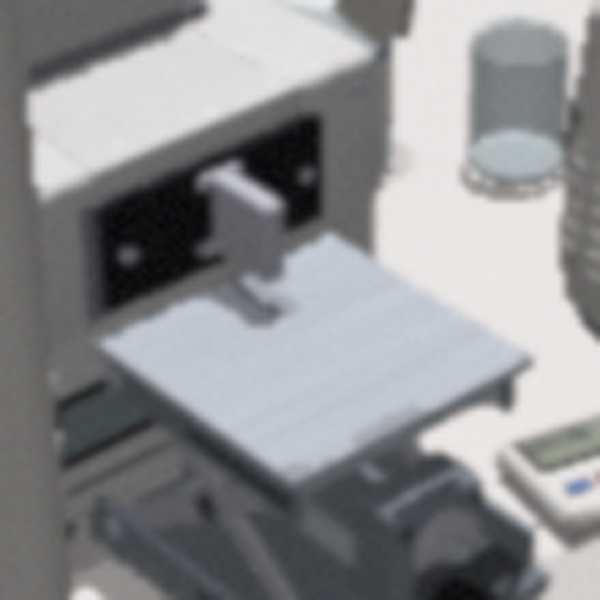

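View pics/w18_b.png

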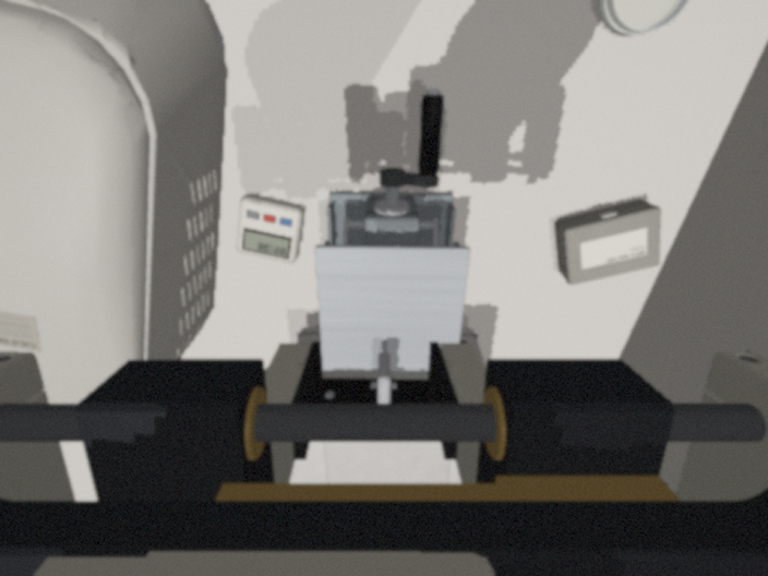

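View pics/t18c.png

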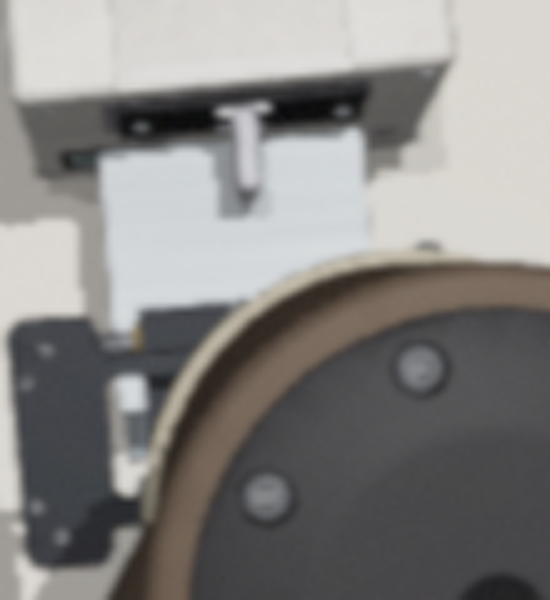

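```bash
python3 -c "
from h import *
from plant import r
st=r.get_state();print(delta(st,[.42,.30,.30],[158,0,101]),st['joints'].round(1))"
```

```text
(array([-0.21273437,  0.03736454, -0.07068866]), array([  3.7260639 , -38.30268474, -33.64031152])) [  59.2    2.2  -21.1    9.5  -61.8 -146.7]
```

Request:
step_arm --pt "-0.1 0.01 -0.03 2 -16 -16 0" --pt "-0.1 0.01 -0.03 2 -16 -14 0" --pt "0 0 0 0 0 0 0"

```text
time_s: 18.8
tcp_pos: [0.4264, 0.3011, 0.2967]
eef_rot: [158.4, 0.9, 100.2]
contact_force: [0.7, 0.0, -0.2]
gripper_width: 0.0435
```

```bash
python3 shot.py wrist w19; python3 - <<'E'
import cv2
a=cv2.rotate(cv2.imread("pics/w19.png")[:290,130:350],cv2.ROTATE_180)
cv2.imwrite("pics/w19d.png",cv2.resize(a[10:135,40:160],None,fx=5,fy=4.8,interpolation=cv2.INTER_CUBIC))
E
```

```text
18.8 [0.42642636 0.30108848 0.29668483] [158.36543117   0.87051468 100.19281055] [ 0.71188812  0.0269945  -0.24421216]
```

View pics/w19d.png

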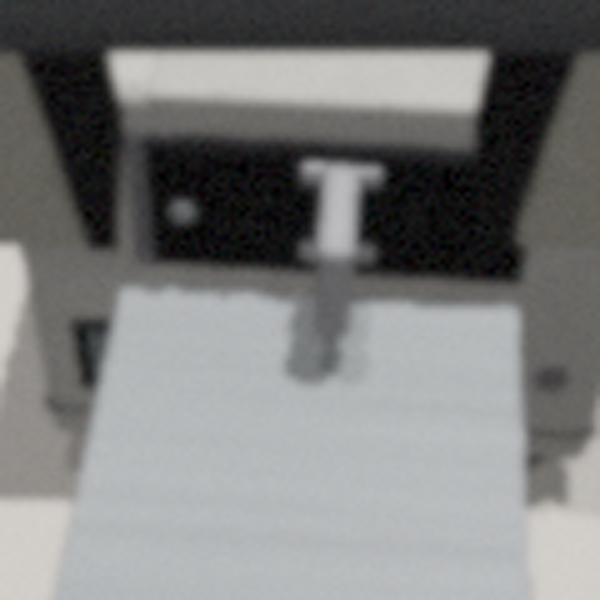

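```bash
cat > fit4.py <<'E'
import fit3
from fit3 import *
I["w19"]=pickle.load(open("pics/w19.pkl","rb"))[0]
q=np.load("q3.npy")
w=lambda u,v:("w19",(309-u/5,279-v/4.8)); k=600/110; s=lambda u,v:("scene",(205+u/k,120+v/k)); tc=lambda u,v:("top",(225+u/5,130+v/5))
PL=[(w(153,262),"T",(-.048,.055,.001)),(w(520,278),"T",(-.048,-.055,.001)),(w(335,258),"T",(-.084,0,.046)),
(s(97,212),"T",(-.048,.055,.05)),(s(105,312),"T",(-.048,.055,.001)),(s(322,117),"T",(-.048,-.055,.05)),(s(322,217),"T",(-.048,-.055,.001)),(s(281,213),"T",(-.084,0,.046)),
(tc(249,192),"T",(-.084,0,.046))]
chk=[(w(122,290),"Q",(.06,.06)),(w(520,308),"Q",(.06,-.06)),(s(98,343),"Q",(.06,.06)),(s(290,487),"Q",(-.06,.06)),(s(530,360),"Q",(-.06,-.06))]
def f(p,o): 
    Q=q.copy(); Q[10:13]=p[:3]
    z=p[3]
    return np.ravel([proj(I[x[0][0]],T((p[0],p[1],z),p[2],x[2]))[0]-x[0][1] for x in o])
b=least_squares(f,[.65,.325,.11,.105],args=(PL,),loss="soft_l1")
print(b.x.round(4),"sd",np.sqrt(np.diag(np.linalg.inv(b.jac.T@b.jac))).round(4)); print(f(b.x,PL).reshape(-1,2).round(1))
p=b.x
print("plate_face in imager mm",1000*T((0,0,0),-q[8],T(p[[0,1,3]],p[2],(-.042,0,0))-q[5:8]),"dyaw",p[2]-q[8])
print("platform chk",resf(q,chk).reshape(-1,2).round(1))
E
python3 fit4.py
```

```text
[ 0.5351  0.3149  0.1063  0.0883 -1.9655  0.6078  0.3204 -0.0046  0.1178]
top R (0, 0.095, 0.172) [-1.   0.2]
top R (0, -0.095, 0.172) [ 1.6 -0.8]
top R (0.15, 0.095, 0.172) [-1.3 -2.5]
scene R (0, -0.095, 0.172) [ 1.  -2.2]
w2 R (0, 0.095, 0.172) [1.7 0.1]
w2 R (0, -0.095, 0.172) [-2.1 -1.3]
w2 R (0.15, -0.095, 0.172) [0.1 0.9]
w2 R (0.15, 0.095, 0.172) [-0.1  0.2]
top P (0.06, 0.06) [-0.3 -0.6]
top P (0.06, -0.06) [-0.6 -1.3]
top P (-0.06, -0.06) [1.3 0.2]
scene P (-0.06, 0.06) [ 0.7 -0.5]
scene P (-0.06, -0.06) [ 0.4 -0.7]
w2 P (0.06, -0.06) [-0.2  0.4]
w1 P (0.06, 0.06) [-0.2 -0.6]
w1 P (0.06, -0.06) [ 0.5 -0.7]
top G -0.165 [-0.   0.5]
top G -0.107 [-0.6 -1.2]
scene G -0.165 [-0.9  0.2]
scene G -0.107 [0.1 0.4]
w1 P (-0.06, -0.06) [-0.4 -0.7]
w1 P (-0.06, 0.06) [0.3 0.1]
w2 R (0, 0.046, 0.109) [-2.   0.3]
w2 R (0, -0.046, 0.109) [ 0.9 -0.4]
w1 R (0, 0.046, 0.109) [-1.1 -1. ]
w1 R (0, -0.046, 0.109) [ 0.4 -0.5]
scene R (0, 0.046, 0.109) [-0.4 -0. ]
scene R (0, -0.046, 0.109) [-1.3  1.1]
w2 R (0, 0.046, 0.147) [0.8 0.4]
w2 R (0, -0.046, 0.147) [-0.6 -0.4]
imager in jack [[ 0.07286714 -0.0021675  -0.0046463 ]] sill z 0.1043537019273074 plat 0.08833772627046318
[0.6451 0.3222 0.1109 0.1097] sd [0.0019 0.0015 0.0215 0.0018]
[[-0.  -0.8]
 [ 0.5 -1.7]
 [ 0.2  1.7]
 [ 0.7 -0.4]
 [ 0.6  1.1]
 [ 0.1 -0.5]
 [ 0.3  0.4]
 [-1.2 -1.3]
 [ 0.1 -1.2]]
plate_face in imager mm [[ -4.55991424  -2.10431743 114.46327202]] dyaw -0.008428220286199828
platform chk [[-0.1  1.7]
 [ 0.5  0.5]
 [-0.8 -0.3]
 [ 0.3 -0.4]
 [ 0.8 -0.3]]
```

```bash
cat > pu.py <<'E'
from h import *
import sys
from plant import r
q=np.load("q3.npy");st=r.get_state(); IY=.116
x,y,z=[float(v)/1000 for v in sys.argv[1:4]]
o=np.array([q[5],q[6],0])
p=T(o,IY,(x,y,z))[0]; rv,d=delta(st,p,[175,0,90+np.degrees(IY)])
print("rv",rv.round(3),"d",d.round(1),"now in imager",(1000*T((0,0,0),-IY,st["tcp_pos"]-o)[0]).round(1),st["eef_rot"].round(1),"F",st["contact_force"].round(1),"w",st["gripper_width"].round(4),st["joints"].round(1),st["time_s"])
E
python3 pu.py -85 -1.5 180; python3 pu.py -85 -1.5 115
```

```text
Traceback (most recent call last):
  File "pu.py", line 8, in <module>
    print("rv",rv.round(3),"d",d.round(1),"now in imager",(1000*T((0,0,0),-IY,st["tcp_pos"]-o)[0]).round(1),st["eef_rot"].round(1),"F",st["contact_force"].round(1),"w",st["gripper_width"].round(4),st["joints"].round(1),st["time_s"])
                                                                                                                                                                        ^^^^^^^^^^^^^^^^^^^^^^^^^
AttributeError: 'float' object has no attribute 'round'
Traceback (most recent call last):
  File "pu.py", line 8, in <module>
    print("rv",rv.round(3),"d",d.round(1),"now in imager",(1000*T((0,0,0),-IY,st["tcp_pos"]-o)[0]).round(1),st["eef_rot"].round(1),"F",st["contact_force"].round(1),"w",st["gripper_width"].round(4),st["joints"].round(1),st["time_s"])
                                                                                                                                                                        ^^^^^^^^^^^^^^^^^^^^^^^^^
AttributeError: 'float' object has no attribute 'round'
```

```bash
sed -i 's/st\["gripper_width"\].round(4)/st["gripper_width"]/' pu.py; python3 pu.py -85 -1.5 180; python3 pu.py -85 -1.5 115|cut -c1-70
```

```text
rv [ 0.29  -0.001  0.063] d [ -9.5  45.  145.1] now in imager [-180.8    3.7  298.2] [158.4   0.7 100.2] F [-0.5 -0.3  0.5] w 0.04397646767967341 [  70.    -7.8  -35.2   23.5  -54.4 -162.2] 18.85
rv [ 0.29  -0.001  0.063] d [ -8.7  21.1 205.5] now in imager [-180.8
```

Request:
step_arm --pt "0.07 0 0.015 -2 8 36 -1" --pt "0.07 0 0.015 -2 11 36 -1" --pt "0.07 0 0.015 -2 15 34 -1" --pt "0.07 0 0.015 -2 15 20 -1" --pt "0 0 0 0 0 0 -1"

```text
time_s: 19.35
tcp_pos: [0.5213, 0.3167, 0.195]
eef_rot: [174.5, -1.1, 96.9]
contact_force: [-0.5, 0.4, -0.5]
gripper_width: 0.0092
```

```bash
python3 pu.py -85 -1.5 115;python3 shot.py scene s20; python3 shot.py wrist w20
```

```text
rv [ 0.009 -0.019  0.003] d [-9.5 -6.5 79.6] now in imager [-86.2   6.5 195. ] [174.5  -1.1  96.9] F [-0.5  0.4 -0.5] w 0.009195521137086972 [  51.6   12.5  -16.6    3.7  -56.2 -136.7] 19.35
19.35 [0.52125397 0.31665828 0.19501879] [174.5077502   -1.08577396  96.90259041] [-0.50080836  0.39163185 -0.51444615]
19.4 [0.52064044 0.3164354  0.19610768] [174.36457655  -1.10058098  96.91654608] [-0.42205546 -1.16334779  0.29666777]
```

View pics/w20_b.png

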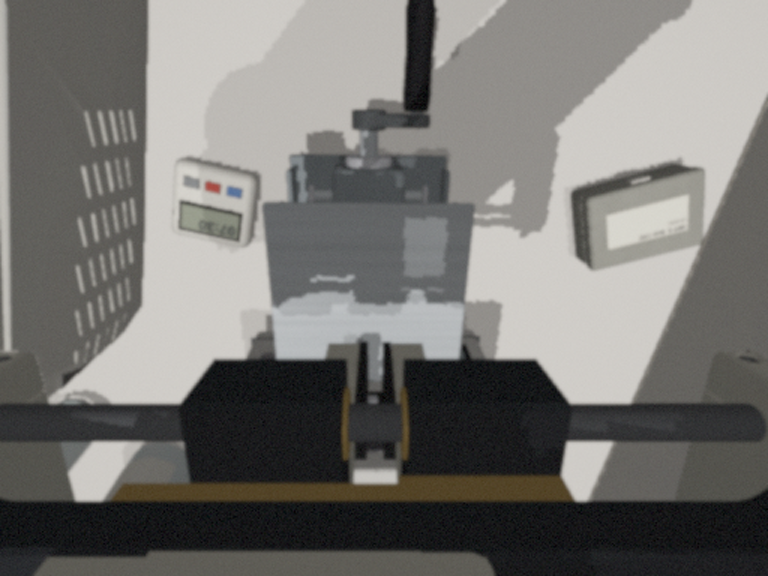

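View pics/s20_b.png

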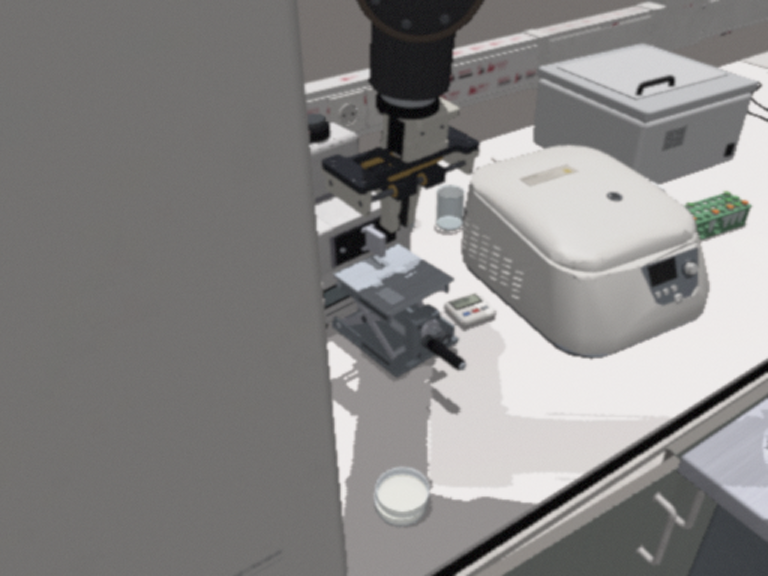

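Request:
step_arm --pt "0 -0.02 0 -9 -4 0 -1" --pt "0 0 0 -2 0 25 -1" --pt "0 0 0 0 -2 25 -1" --pt "0 0 0 0 -2 18 -1" --pt "0 0 0 0 0 0 -1"

```text
time_s: 19.95
tcp_pos: [0.5196, 0.305, 0.1344]
eef_rot: [173.6, -0.1, 97.0]
contact_force: [-0.6, -1.2, 0.2]
gripper_width: 0.0007
```

```bash
python3 pu.py -75 -1.5 118;python3 shot.py scene s21; python3 shot.py wrist w21; python3 - <<'E'
import cv2
b=cv2.imread("pics/s21.png")[120:230,205:315]
cv2.imwrite("pics/c21.png",cv2.resize(b,(600,600),interpolation=2))
E
```

```text
rv [ 0.024 -0.003  0.006] d [ 3.3 12.3 17.9] now in imager [-89.2  -4.9 134.4] [ 1.736e+02 -1.000e-01  9.700e+01] F [-0.6 -1.2  0.2] w 0.0007188701873512482 [  51.8   14.8  -23.3    5.9  -47.5 -138.6] 19.95
19.95 [0.51964685 0.30502111 0.13442892] [ 1.73646649e+02 -1.42195046e-01  9.70210847e+01] [-0.60646311 -1.20835232  0.24964839]
20.0 [0.52036632 0.30571746 0.1360434 ] [173.54391957  -0.2059011   97.05085902] [-0.02616396  0.76893889  0.7540604 ]
```

View pics/c21.png

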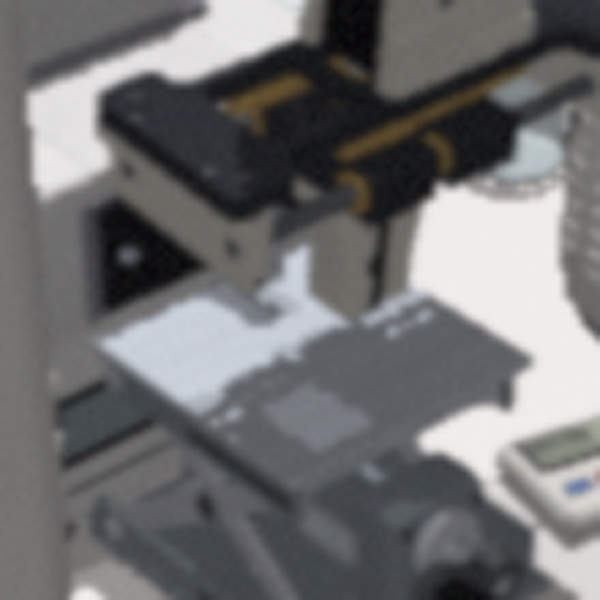

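View pics/w21_b.png

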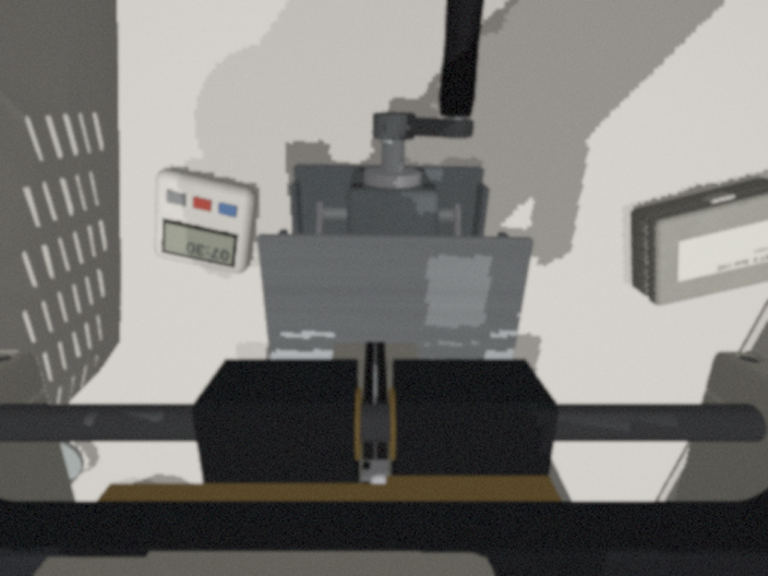

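Request:
step_arm --pt "0.01 0 0 4 0 14 -1" --pt "0 0 0 0 0 6 -1" --pt "0 0 0 0 4 0 -1" --pt "0 0 0 0 6 0 -1" --pt "0 0 0 0 4 0 -1"

```text
time_s: 20.55
tcp_pos: [0.5385, 0.315, 0.1224]
eef_rot: [173.7, -0.5, 97.2]
contact_force: [-0.6, -0.1, 0.1]
gripper_width: 0.0006
```

```bash
python3 pu.py -60 -1.5 118
```

```text
rv [ 0.022 -0.01   0.009] d [-4.5  8.7  5.3] now in imager [-69.2   2.8 122.4] [173.7  -0.5  97.2] F [-0.6 -0.1  0.1] w 0.0006427842967117736 [  50.7   17.3  -21.3    5.4  -46.7 -137. ] 20.55
```

Request:
step_arm --pt "0 0 0 -4 0 4 -1" --pt "0 0 0 0 4 1 -1" --pt "0 0 0 0 4 0 -1" --pt "0 0 0 0 4 0 -1"

```text
time_s: 20.95
tcp_pos: [0.5522, 0.3114, 0.1181]
eef_rot: [173.8, -0.4, 97.1]
contact_force: [-14.1, 0.9, 4.5]
gripper_width: 0.0006
```

```bash
python3 pu.py -55 -1.5 118
```

```text
rv [ 0.02  -0.009  0.008] d [0.8 1.1 0.2] now in imager [-56.1  -2.3 118.1] [173.8  -0.4  97.1] F [-14.1   0.9   4.5] w 0.0006117512267666723 [  49.4   18.5  -20.1    5.2  -46.7 -135.7] 20.95
```

Request:
step_arm --pt "0 0 0 0 3 0 -1" --pt "0 0 0 0 4 0 -1" --pt "0 0 0 0 4 0 -1"

```text
time_s: 21.25
tcp_pos: [0.5519, 0.3112, 0.1159]
eef_rot: [175.0, -0.3, 97.0]
contact_force: [-25.0, 4.9, 10.5]
gripper_width: 0.0005
```

```bash
python3 pu.py -55 -1.5 118
```

```text
rv [ 0.    -0.006  0.005] d [ 1.   1.5 -1.9] now in imager [-56.4  -2.5 115.9] [175.   -0.3  97. ] F [-25.    4.9  10.5] w 0.0004957157350027162 [  49.    19.2  -18.9    4.2  -48.1 -134.7] 21.25
```

Request:
step_arm --pt "0 0 0 0 -10 -2 -1" --pt "0 0 0 0 -20 -5 -1" --pt "0 0 0 0 -25 -20 -1" --pt "0 0 0 0 -25 -40 -1" --pt "-0.1 0 0 0 -20 -45 -1" --pt "-0.1 0 0 0 0 -45 -1" --pt "-0.05 0 -0.03 0 0 -30 -1" --pt "0 0 0 0 0 0 -1"

```text
time_s: 22.05
tcp_pos: [0.4238, 0.2953, 0.298]
eef_rot: [160.1, 0.1, 98.6]
contact_force: [-0.0, 0.8, -0.1]
gripper_width: 0.0004
```

```bash
python3 pu.py -85 -1.5 118; python3 shot.py wrist w22; python3 shot.py scene s22; python3 - <<'E'
import cv2
a=cv2.rotate(cv2.imread("pics/w22.png")[:290,130:350],cv2.ROTATE_180)
cv2.imwrite("pics/w22d.png",cv2.resize(a[10:135,40:160],None,fx=5,fy=4.8,interpolation=cv2.INTER_CUBIC))
b=cv2.imread("pics/s22.png")[120:220,205:315]
cv2.imwrite("pics/c22.png",cv2.resize(b,None,fx=6,fy=6,interpolation=2))
E
```

```text
rv [ 0.26  -0.006  0.033] d [ -1.2  33.3 203.4] now in imager [-185.5   -3.5  298. ] [1.601e+02 1.000e-01 9.860e+01] F [-0.   0.8 -0.1] w 0.0004084794137862855 [  69.2   -8.   -33.9   21.   -55.9 -161.3] 22.05
22.05 [0.423769   0.29529985 0.29795607] [1.60096965e+02 5.71585086e-02 9.85790020e+01] [-0.00838096  0.77153607 -0.12444134]
22.1 [0.42376952 0.2951769  0.29638018] [1.60245888e+02 9.78438346e-02 9.85212131e+01] [ 0.15105953 -0.63787828  0.7816182 ]
```

View pics/w22d.png

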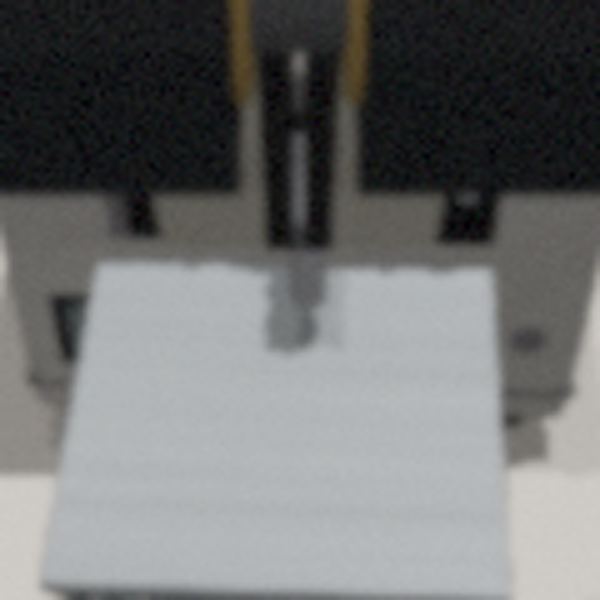

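View pics/c22.png

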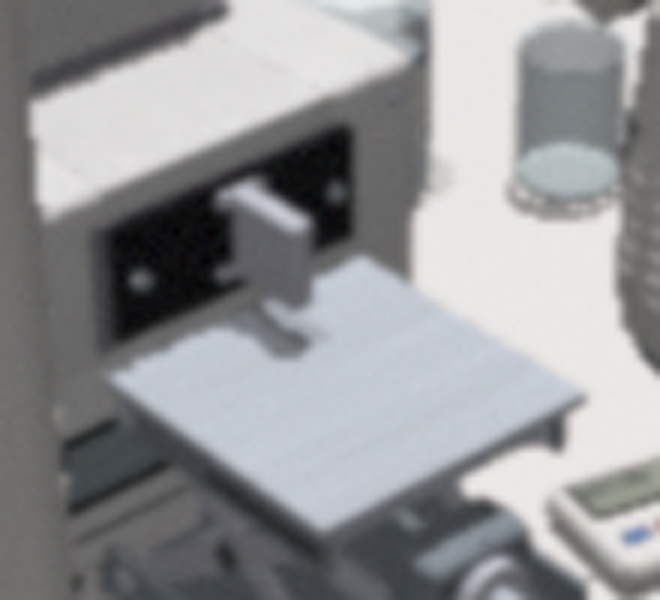

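```bash
sed -i 's/\[175,0/[180,0/' pu.py; python3 pu.py 70 0 345; python3 pu.py -185 0 345
```

```text
rv [ 0.342 -0.002  0.032] d [ -4.3 257.5  38.2] now in imager [-185.5   -3.9  294.6] [160.4   0.2  98.4] F [ 0.1  1.1 -0.9] w 0.00020439431942019496 [  69.    -7.6  -33.9   20.8  -55.8 -161.2] 22.15
rv [ 0.342 -0.002  0.032] d [  3.7  17.4 -47.3] now in imager [-185.5   -3.9  294.6] [160.4   0.2  98.4] F [ 0.1  1.1 -0.9] w 0.00020439431942019496 [  69.    -7.6  -33.9   20.8  -55.8 -161.2] 22.15
```

Request:
step_arm --pt "0.09 0 0.01 0 5 -30 -1" --pt "0.09 0 0.01 0 5 -20 -1" --pt "0.09 0 0.01 0 30 -10 -1" --pt "0.07 0 0 0 40 0 -1" --pt "0 0 0 0 45 0 -1" --pt "0 0 0 0 45 0 -1" --pt "0 0 0 0 40 0 -1" --pt "0 0 0 0 30 0 -1" --pt "0 0 0 0 0 0 -1"

```text
time_s: 23.05
tcp_pos: [0.6557, 0.3151, 0.3327]
eef_rot: [-177.6, 0.6, 96.6]
contact_force: [-0.2, 0.5, -0.3]
gripper_width: 0.0005
```

```bash
python3 pu.py 70 0 345; python3 shot.py wrist w23; python3 - <<'E'
import cv2
a=cv2.rotate(cv2.imread("pics/w23.png")[0:220,130:370],cv2.ROTATE_180)
cv2.imwrite("pics/w23d.png",cv2.resize(a[:190],None,fx=3.2,fy=3.1,interpolation=cv2.INTER_CUBIC))
E
```

```text
rv [-0.042  0.01  -0.001] d [ 10.5  22.3 -13.4] now in imager [ 47.2 -10.7 332.7] [-177.6    0.6   96.6] F [-0.2  0.5 -0.3] w 0.000524320446026275 [  40.5   25.2   21.5   -0.9  -88.7 -123.9] 23.05
23.05 [0.65574455 0.31509508 0.33265827] [-177.56598591    0.59655207   96.60055556] [-0.19100478  0.48379013 -0.29349879]
```

View pics/w23d.png

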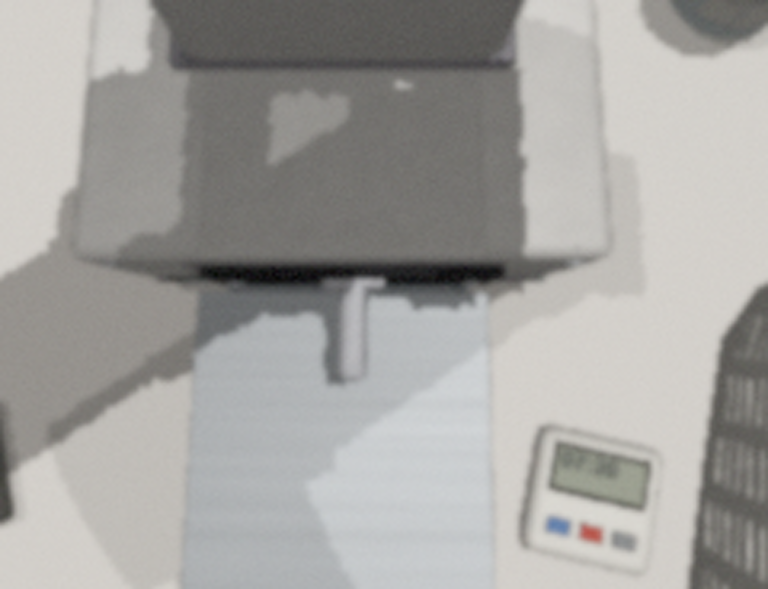

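```bash
python3 - <<'E'
from h import *
import pickle
q=np.load("q3.npy"); I=pickle.load(open("pics/w23.pkl","rb"))[0]
def v(P): u=proj(I,P)[0]; return ((239+130-u[0])*3.2,(219-u[1])*3.1)
for dz in (0,.003):
  for gap in (0,.003,.006):
    o=np.array([q[5],q[6],q[7]+dz]); f=lambda p:np.round(v(T(o,.116,p)[0]),1)
    print(dz,gap,"roofL",f((0,.095,.172)),"roofR",f((0,-.095,.172)),"finend top",f((-.042-gap,-.002,.109+.046)),"plate bot L",f((-.006-gap,.053,.11)),"R",f((-.006-gap,-.057,.11)),"plateedge topR",f((-.006-gap,-.057,.159)))
E
```

```text
0 0 roofL [ 76.4 242.3] roofR [613.1 242.3] finend top [351.4 361. ] plate bot L [222.4 270.4] R [485.7 270.3] plateedge topR [501.9 261.6]
0 0.003 roofL [ 76.4 242.3] roofR [613.1 242.3] finend top [351.3 369.5] plate bot L [222.1 277.5] R [485.9 277.3] plateedge topR [502.2 269.7]
0 0.006 roofL [ 76.4 242.3] roofR [613.1 242.3] finend top [351.3 378. ] plate bot L [221.8 284.6] R [486.2 284.5] plateedge topR [502.5 277.8]
0.003 0 roofL [ 73.8 241.5] roofR [615.3 241.5] finend top [351.2 361.3] plate bot L [221.3 269.9] R [486.6 269.8] plateedge topR [503. 261.]
0.003 0.003 roofL [ 73.8 241.5] roofR [615.3 241.5] finend top [351.1 369.8] plate bot L [221.  277.1] R [486.8 276.9] plateedge topR [503.3 269.2]
0.003 0.006 roofL [ 73.8 241.5] roofR [615.3 241.5] finend top [351.1 378.4] plate bot L [220.6 284.3] R [487.  284.1] plateedge topR [503.6 277.3]
```

```bash
python3 - <<'E'
import cv2
a=cv2.rotate(cv2.imread("pics/w23.png")[0:220,130:370],cv2.ROTATE_180)
cv2.imwrite("pics/w23e.png",cv2.resize(a[70:130,20:200],None,fx=4.4,fy=8,interpolation=cv2.INTER_CUBIC))
# column profiles
g=cv2.cvtColor(a,cv2.COLOR_BGR2GRAY)
for c in (25,30,80,95,140,150,165,180,187): print(c,g[72:100,c])
print('fin',g[108:130,111])
E
```

```text
25 [148 149 147 148 150 150 151 147 143 137 132 129 138 145 146 150 147 149
 147 149 149 145 145 148 147 146 146 146]
30 [154 151 152 151 153 152 152 148 144 140 132 122 116 127 140 144 145 145
 145 148 147 145 148 147 148 146 146 146]
80 [113 113 116 115 112 114 113 118 117 116 111 100  85  60  39  25  23  13
  25  41  66  83  97 104 108 107 107 106]
95 [114 112 111 114 112 114 114 115 119 117 106 102  85  59  34  24  19  19
  20  42  66  83  95 104 107 107 106 109]
140 [116 115 117 114 115 117 114 115 117 118 111  98  80  54  33  18  13  15
  22  43  67  82  93 101 108 110 128 158]
150 [118 114 114 116 114 117 118 116 119 117 110 100  82  53  30  23  23  24
  44  72 103 126 151 173 186 191 191 190]
165 [187 190 190 191 190 189 189 189 178 169 150 124 103  95  92  91  89  97
 128 165 183 187 188 191 189 190 191 190]
180 [195 196 195 194 196 195 192 183 175 166 151 142 148 156 171 185 189 191
 190 191 191 191 190 191 191 196 202 205]
187 [193 192 192 194 195 192 193 186 178 167 156 164 178 188 189 193 190 190
 191 191 190 191 196 202 207 209 209 208]
fin [181 182 183 183 182 181 182 179 180 178 177 175 172 162 161 170 178 182
 181 185 183 182]
```

View pics/w23e.png

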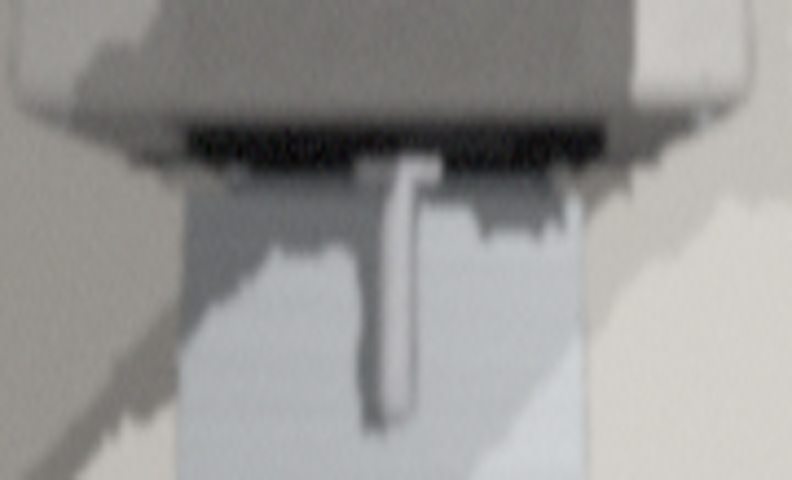

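```bash
python3 -c "
from plant import r
print(r.get_state()['time_s'],r.get_state()['contact_force']); print(r.close_job())"
```

```text
23.1 [ 0.41298212  0.41387175 -1.15933579]
the job is handed in; nothing more can be done
None
```

I handed the job in at 23.1 s of robot time. My checks point to the tray being flush in the port, but no verdict is reported.

**What I did**
- **Crank:** I gripped the crank sleeve and turned it about 1.6 turns clockwise, which raised the platform by about 16 mm.
- **Tray:** I took the tray by its fin, turned it by 4.5° to square it to the imager and slid it in through the flap. After letting go, I pressed once on the fin's end with the shut fingers to seat the plate, then backed away.

**Last checks**
- **Platform height:** the camera fit put the platform 1 mm above the sill, within the 4.5 mm allowed. I did not measure it against the sill again after inserting the tray, but it had not moved in the later pictures.
- **Plate flush:** the plate stopped hard during the slide and again under the final 25 N push. The closing wrist view from above matches a gap of 0 mm, give or take about 1.5 mm.
- **Sideways and square:** the tray sits about 2 mm to the right of centre and is square to within about 0.01 rad.
- **Bystanders:** the slide box and timer look undisturbed in the pictures. The arm was clear of everything at hand-in.

**What disagreed or was not checked**
- The imager position from my earlier camera fit put the plate 3 to 4.6 mm short of the face, which would be outside the 3.5 mm limit. That fit also gave a gap between platform and imager of 13.4 mm, just beyond the stated 8 to 13 mm. I trusted the hard stops and the last view instead.
- That first fit also put the tray about 5 mm above the sill, and the tool rose about 2.5 mm during the slide. The sill may therefore be 1 or 2 mm higher than I measured.
- With the tray in, the flap and the dish are hidden from the cameras, so I could not look at either directly.

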